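# Load and lock the vibratory finisher, then change the supply over

### The job

Get the small vibratory finisher ready to run: put every brass casting from the bench into its bowl, and tighten the castle nut clockwise until the paint mark on its crown has come round just past the paint mark on the washer, then a little further (without slackening it again, and not more than a quarter turn past the mark) until a pair of slots lines up with the cross hole in the stud; let go of the nut, then slide the cotter pin fully home through slot, hole and opposite slot. Only when the pin is home and the castings are in, bring the changeover lever to upright centre off, leave it there for a good two seconds, and then throw it fully to the other side. Do not disturb the jar, the steel block or the mandrel stand.

Things in the scene. Friction and masses are not known exactly. Their poses are not given: they have to be found in the camera images.
- finisher: Vibratory finisher, fixed: round grey drive unit, 222 mm wide, with a shallow dark grey bowl on top (inner radius 106 mm, floor 70 mm and rim 112 mm above the bench). A central hub, radius 36 mm, rises to 122 mm; its top is a washer with a white mark 30 deg anticlockwise of x. Castings go in the ring-shaped space round the hub. Origin: bench level on the hub axis, z up.
- nut (a joint): Dark steel castle nut on the hub axis, 46 mm across flats, 122 to 153 mm above the bench: 20 mm hexagon, then a crown with a 10 mm slot in each flat. Rad, grows clockwise from above (tightening). 0 = snug: white marks on a crown corner and on the washer in line; starts 1.2 to 2.2 before; stop at 1.8. Takes 0.2 N m rising to 0.4, stays where left, does not sink. At q, slots lie -q + k 60 deg from finisher x.
- slot_a (a point): Centre of the nut's crown on the hub axis, 147 mm above the bench; x axis along one opposite pair of slots (the marked corner is 30 deg anticlockwise of it), z up. Turns with the nut. The flats are square to the x axis, 23 mm out.
- slot_b (a point): The same point, x axis along the next pair of slots, 60 deg anticlockwise from slot_a.
- slot_c (a point): The same point, x axis along the third pair of slots, 120 deg anticlockwise from slot_a.
- hole (a point): Centre of the cross (cotter) hole in the 30 mm bright steel stud standing up through the nut: hole 10 mm wide, from 142 to 152 mm above the bench (bottom level with the slots' floor); x axis along the hole, z up. Stud top is 158 mm above the bench. Stud and hole do not turn.
- pin: Steel cotter pin lying flat on the bench, 25 g: flat rectangular eye 24 mm long (x), 18 mm wide (y), 6 mm thick (z), and a straight round shank 6 mm thick with a round tip, ending 73 mm ahead of the origin. Origin: centre of the eye's underside; +x towards the tip, z up. The eye cannot enter the slot; home, it lies against the nut or a few mm off.
- pin_mid (a point): Point on the shank's centre line, 37 mm ahead of the pin's origin and 3 mm above its underside (25 mm from the eye), which lies in the middle of the cross hole when the pin is fully home. x axis along the shank.
- casting1: A brass casting: round button, 32 mm diameter and 12 mm high, with a boss 20 mm diameter on top, 20 mm high in all, about 80 g. Origin: centre of its underside, z up. Some of the four are absent on some starts.
- casting2: A brass casting: round button, 32 mm diameter and 12 mm high, with a boss 20 mm diameter on top, 20 mm high in all, about 80 g. Origin: centre of its underside, z up. Some of the four are absent on some starts.
- casting3: A brass casting: round button, 32 mm diameter and 12 mm high, with a boss 20 mm diameter on top, 20 mm high in all, about 80 g. Origin: centre of its underside, z up. Some of the four are absent on some starts.
- casting4: A brass casting: round button, 32 mm diameter and 12 mm high, with a boss 20 mm diameter on top, 20 mm high in all, about 80 g. Origin: centre of its underside, z up. Some of the four are absent on some starts.
- lever (a joint): Lever of the changeover switch, rad: -0.6 thrown to the side where it starts, 0 upright (centre off), +0.6 thrown fully to the other side. Positive tilts its top towards the switchbox's +x. Moves with a light steady friction (about 1.6 N at the grip) and stays where it is left; there is no detent.
- lever_grip (a point): Middle of the lever's black round grip, 16 mm diameter and 32 mm long along the lever, 76 mm from the pivot.
- lever_pivot (a point): Pivot of the lever, 52 mm above the bench, fixed; the lever swings about this point's y axis. Its z axis is up, its x axis is the way the lever is thrown.
- switchbox: Grey steel switch box fixed to the bench, 110 mm (x) by 80 mm (y) by 58 mm high, lever on top. Origin: centre of its underside.
- jar: Bystander: glass jar, 60 mm diameter, 70 mm high. Leave alone.
- bench_block: Bystander: square steel block 75 x 75 x 25 mm. Leave alone.
- mandrel_stand: Bystander: dark steel ring mandrel standing on a 64 mm foot, 130 mm high. Leave alone.
Things that resemble listed ones, but are neither listed nor needed, are in the scene too. Of the things shaped like the switchbox, the grey one is meant.

How it is judged (in metres and radians):
On the way, in this order (a step that is already met when the one before it is completed fails the run):
1. the nut is tightened past snug (its mark past the washer's mark) (value of joint nut above 0.05 rad), for 0.05 s.
2. the nut, still tight, stands with a pair of slots in line with the cross hole (within 0.10 rad), and is let go (value of joint nut above 0.05 rad and angle between the x axis of any of slot_a, slot_b, slot_c and the x axis of hole, either way round below 0.1 rad and contact force between the fingers and nut below 0.1 N), for 0.3 s.
3. the pin is fully home through slots and hole (within 8 mm) and let go, and every casting is in the bowl (distance between pin_mid and hole below 0.008 m and angle between the x axis of pin and the x axis of hole, either way round below 0.16 rad and contact force between the fingers and pin below 0.1 N and horizontal distance between each of casting1, casting2, casting3, casting4 and finisher below 0.106 m and height (world z) of casting1 between 0.065 and 0.112 m and height (world z) of casting2 between 0.065 and 0.112 m and height (world z) of casting3 between 0.065 and 0.112 m and height (world z) of casting4 between 0.065 and 0.112 m), for 0.2 s.
4. the lever rests at centre off (within 0.15 rad) for at least 1.5 s (value of joint lever between -0.15 and 0.15 rad), for 1.5 s.
5. the lever is thrown fully to the other side (value of joint lever above 0.48 rad), for 0.2 s.
At the end, for the whole second after the job is handed in: The nut is past snug (joint above 0.05) with a pair of slots within 0.10 rad of the cross hole; the pin is home (pin_mid within 8 mm of the hole's centre, pointing along it within 0.16 rad); every casting present rests in the bowl; the lever is past +0.48 rad; pin and castings at rest (value of joint nut above 0.05 rad and angle between the x axis of any of slot_a, slot_b, slot_c and the x axis of hole, either way round below 0.1 rad and distance between pin_mid and hole below 0.008 m and angle between the x axis of pin and the x axis of hole, either way round below 0.16 rad and horizontal distance between each of casting1, casting2, casting3, casting4 and finisher below 0.106 m and height (world z) of casting1 between 0.065 and 0.112 m and height (world z) of casting2 between 0.065 and 0.112 m and height (world z) of casting3 between 0.065 and 0.112 m and height (world z) of casting4 between 0.065 and 0.112 m and value of joint lever above 0.48 rad and linear speed of each of casting1, casting2, casting3, casting4, pin below 0.02 m/s); the robot touches nothing.
It fails at once if the nut is overtightened (more than a quarter turn and a little past snug) (value of joint nut above 1.7 rad).
It fails at once if the lever is moved off its first side before the pin is home (value of joint lever above -0.35 rad and not (distance between pin_mid and hole below 0.011 m)).
It fails at once if the jar is disturbed (distance of jar from where it was at the start of the episode above 0.03 m).
It fails at once if the bench block is disturbed (distance of bench_block from where it was at the start of the episode above 0.03 m).
It fails at once if the mandrel stand is disturbed (distance of mandrel_stand from where it was at the start of the episode above 0.03 m).
Of casting1, casting2, casting3, casting4 only 2 to 4 are there at a start; the rules pass over those that are not, and their reading is None.
At some moment in a run one of casting1, casting2, casting3, casting4 may be knocked a few centimetres aside while the robot is not near it.
It also fails if it takes over 210 s, if anything falls off the work surface, if the arm or the gripper's body presses on something with over 40 N, if the wrist force passes 120 N, or if a joint passes its speed limit or range.

### The arm

A 6-joint arm with a two-finger parallel gripper is mounted at the origin on the work surface. World frame = base frame: x ahead of the robot, y to its left, z up, the work surface at z = 0. Lengths are in mm, angles in rad, forces in N, time in s.
With the tool pointing down it reaches from about 350 to 775 mm from the base axis. Payload 7.3 kg.
Tool frame: the origin (TCP) lies between the finger pads; the fingertips stand 14 mm ahead of it and the grasp point (between the pads) lies 5 mm behind it; z points along the fingers, y is the line along which they close (so a half turn about z gives the same grasp; the last joint's range is limited). The gripper opens to 92 mm and grips with 3 to 60 N. Pads are 19 mm wide; open, the fingers measure 130 mm over their backs; the gripper's body (75 mm by 190 mm) begins 47 mm behind the grasp point.
Start: joints at [-1.279, 0.342, 1.524, -0, 1.275, -0.146], TCP at [222.596, -475.494, 240.741] pointing down, gripper open.
Joint ranges: [-2.53, 2.53], [-0.77, 2.02], [0.04, 2.7], [-1, 4.14], [0.28, 2.66], [-3.11, 3.11]. Speed limits (rad/s): [2.57, 2.57, 3.14, 3.14, 3.14, 3.14].

### API

Orientations are given as [roll, pitch, yaw] about the fixed x, y, z axes, in that order (R = Rz(yaw) Ry(pitch) Rx(roll)).
In Python, from plant import get_obs, cams, close_job gives the robot as it stands. The module is installed in compiled form; this text tells all that it offers.
- The arm moves only by the shell command python3 -m creep 'ROWS'. ROWS is JSON, a list of rows, each an object of numbers: "hand": the opening, from 0 (shut) to 1 (fully open); "tx", "ty", "tz": the shift along the tool's x, y, z in m; "spin": the turn about the tool's z in degrees. In form: [{"hand": .., "tx": .., "ty": .., "tz": .., "spin": ..}, ...]. A call has 1 to 5 rows; each row shifts and turns the commanded pose from where the row before left it, along the tool's axes as they then stand; what a row does not reach is not made up. A row lasts 1/8 s, in which the tool goes at most 62.5 mm and 10.7 degrees, less where a joint would pass 70% of its speed; a pose out of reach is approached as far as the arm can. A call is refused whole if a number of a shift passes 0.0625 or a number of a turn 10.7, either way. A call with a gripper value outside its range is refused whole. The fingers move at their own pace and stop on an object; the grip force is fixed at half the most. Time passes only in rows, so rows that do not move let the fingers close. It gives the time, the measured TCP pose, the force, the opening and the grip force at its end, in the units of the state.
- get_obs(): the state, without advancing time (a new reading comes with each control period).
- cams.capture(name): name is "scene" or "top" or "wrist"; returns a dict with "color" (384x512x3 uint8, red, green, blue), "K" (3x3 intrinsics, pixels), "R" (3x3) and "t" (3): a world point X has camera coordinates R X + t. Camera axes: x right, y down, z forward; pixel columns grow to the right and rows downward; lengths in mm; the calibration is good to about 2 mm. A picture is of the moment at which its call begins. There is no depth.
- close_job(): hands the job in; it is judged then, once.
The state is a dict: "time": time; "joint_positions": joint angles; "dq": joint speeds; "tau": joint torques, N m; "tool_pos": TCP position; "tcp_rot": TCP orientation; "contact_force": force on the tool from outside, world axes, zero at the start; "moment": the same for the moment, N m; "grip_width": finger opening in mm; "finger_force": force on a finger pad.
Only numpy, scipy, OpenCV 4.12 (cv2) and the standard library are available. Lean on these libraries where they do the work, as an engineer would, in place of code of your own. Each camera call takes 0.05 s, during which the arm holds its last target. There are 200 camera calls.

## Working session

There is one attempt and no reset: what is moved stays moved. The work goes in short steps, Python scripts to look and compute and a shell command to move; the robot and the scene stay as the last step left them, time stands still between calls to the robot, and variables do not carry over. Pictures are saved under pics/ and viewed, at most 14 in all, crops included, and the job is handed in when it is done.

```bash
mkdir -p pics; python3 - <<'E'
from plant import get_obs,cams
import cv2
print(get_obs())
for n in("scene","top","wrist"):
    c=cams.capture(n); cv2.imwrite(f"pics/{n}0.png",c["color"][:,:,::-1]); print(n,c["K"].tolist(),c["R"].round(4).tolist(),c["t"])
E
```

```text
{'time': 0.0, 'joint_positions': array([-1.27899158e+00,  3.42728740e-01,  1.52500369e+00, -1.24207415e-05,
        1.27539552e+00, -1.46027711e-01]), 'dq': array([-0.00066115, -0.00074945, -0.00022373,  0.00045083,  0.00042368,
        0.00065677]), 'tau': array([-9.74494251e-04, -4.31253290e+01, -2.44216543e+01,  7.16197933e-02,
        5.59253432e-02, -1.10830288e-04]), 'tool_pos': array([ 222.48142799, -475.10904861,  240.0464745 ]), 'tcp_rot': array([-3.14007197e+00, -2.11648300e-04,  4.37835923e-01]), 'contact_force': array([-0.06099649, -0.07688542, -0.07896084]), 'moment': array([-0.0074798,  0.0130921,  0.0067034]), 'finger_force': 0.0, 'grip_width': 91.5780280262192}
scene [[354.74013549466645, 0.0, 253.33887869911752], [0.0, 354.74013549466645, 194.3587261261258], [0.0, 0.0, 1.0]] [[-0.7805, 0.6248, -0.02], [0.4517, 0.5416, -0.709], [-0.4322, -0.5624, -0.7049]] [ 422.26958749 -197.402472   1391.87122101]
top [[467.1459821193348, 0.0, 260.0691975950545], [0.0, 467.1459821193348, 191.09282833167612], [0.0, 0.0, 1.0]] [[0.0183, -0.9998, 0.0072], [-0.9848, -0.0192, -0.1727], [0.1728, -0.004, -0.985]] [  -9.3133428   546.94632555 1671.52381739]
wrist [[293.1010880514934, 0.0, 256.54847882622903], [0.0, 293.1010880514934, 194.2243833798666], [0.0, 0.0, 1.0]] [[0.4238, -0.9058, -0.0015], [-0.8649, -0.4051, 0.2964], [-0.269, -0.1243, -0.9551]] [-522.26907685  -37.02838856  392.44119766]
```

View pics/top0.png

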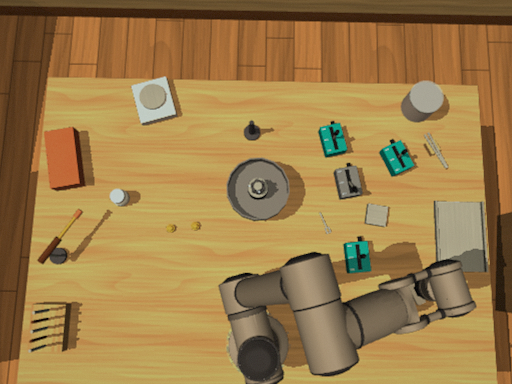

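View pics/scene0.png

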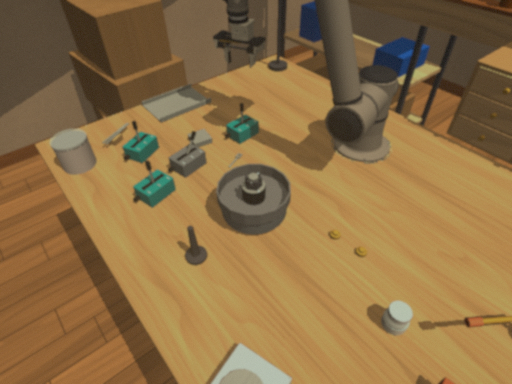

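```bash
cat > h.py <<'E'
import numpy as np, cv2
from plant import get_obs,cams
from scipy.spatial.transform import Rotation as Ro
def cap(n,name=None):
    c=cams.capture(n)
    if name: cv2.imwrite(f"pics/{name}.png",c["color"][:,:,::-1])
    return c
def ray(c,u,v,z):
    o=-c["R"].T@c["t"]; d=c["R"].T@np.linalg.inv(c["K"])@[u,v,1]
    return o+d*(z-o[2])/d[2]
def proj(c,X):
    p=c["K"]@(c["R"]@np.asarray(X,float)+c["t"]); return p[:2]/p[2]
def crop(c,u0,u1,v0,v1,s,name):
    im=c["color"][v0:v1,u0:u1,::-1]; cv2.imwrite(f"pics/{name}.png",cv2.resize(im,None,fx=s,fy=s,interpolation=cv2.INTER_CUBIC))
def pose():
    o=get_obs(); return o["tool_pos"],o["tcp_rot"],Ro.from_euler("xyz",o["tcp_rot"]).as_matrix()
def goto(x,y,z,yaw=None):
    "tool-axis shift and spin needed to get to x,y,z (spin last)"
    p,r,R=pose(); d=R.T@(np.array([x,y,z])-p)/1000
    s=None
    if yaw is not None:
        s=np.degrees(yaw-r[2]); s=(s+90)%180-90; s=-s  # tool z points down
    print("time",round(get_obs()["time"],2),"tcp",p.round(1),"yaw",round(r[2],3),"shift m",d.round(4),"spin",s,"q6",get_obs()["joint_positions"][5].round(2))
E
python3 - <<'E'
from h import *
c=cap("top")
for n,u,v,z in[("fin rim",258,188,112),("stud",258,186,158),("c1",171,228,20),("c2",196,226,20),("pin",325,223,3),("box",348,181,58),("blk",377,214,25),("jar",119,197,70),("mand",252,131,50),("pliers",437,150,3)]:
    print(n,ray(c,u,v,z).round())
crop(c,290,460,110,290,3.3,"topcrop")
crop(c,150,300,120,260,4,"topcrop2")
E
```

```text
fin rim [547.   9. 112.]
stud [545.   9. 158.]
c1 [407. 326.  20.]
c2 [417. 235.  20.]
pin [ 439. -244.    3.]
box [ 589. -321.   58.]
blk [ 473. -434.   25.]
jar [511. 511.  70.]
mand [775.  36.  50.]
pliers [ 729. -677.    3.]
```

View pics/topcrop.png

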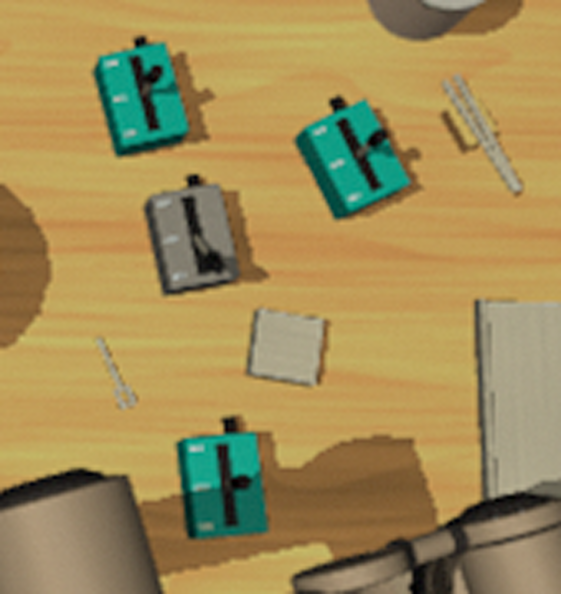

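View pics/topcrop2.png

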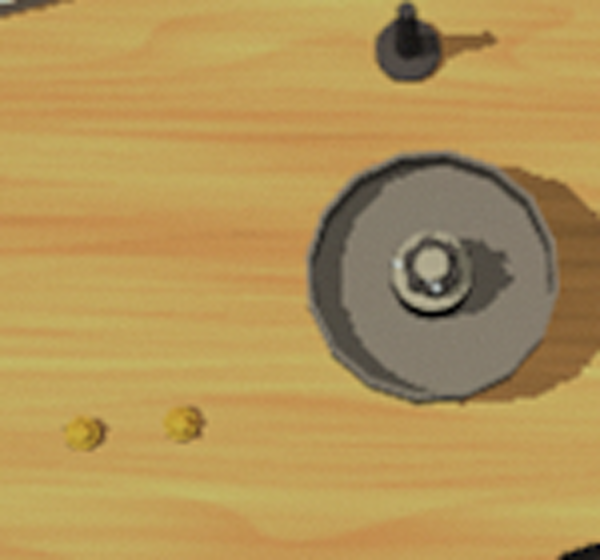

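Candidates: the pin is the ring-eyed pin at (325,223), and the long tong-like thing at (437,150) is a decoy. The switch box is the grey one at (348,181); the teal ones at (333,139), (397,156) and (357,254) are decoys. Castings show at (171,228) and (196,226), and more may be hidden by the arm. In the crop, the washer mark is at about (249,187) and the nut mark at about (259,192).

```bash
python3 - <<'E'
from h import *
c=cap("wrist"); o=-c["R"].T@c["t"]; p,r,R=pose()
print("cam in tool",R.T@(o-p), "axis",R.T@c["R"][2])
goto(480,9,330)
E
```

```text
cam in tool [  80.77072454   -2.01822382 -144.75681204] axis [-2.96527790e-01 -4.54920871e-04  9.55024116e-01]
time 0.25 tcp [ 222.6 -475.3  240.4] yaw 0.438 shift m [ 0.4385 -0.3295 -0.0893] spin None q6 -0.15
```

```bash
python3 -m creep '[{"tx":0.05,"ty":-0.03,"tz":-0.009},{"tx":0.05,"ty":-0.03,"tz":-0.009},{"tx":0.05,"ty":-0.03,"tz":-0.009},{"tx":0.05,"ty":-0.03,"tz":-0.009},{"tx":0.05,"ty":-0.03,"tz":-0.009}]'; python3 -m creep '[{"tx":0.05,"ty":-0.03,"tz":-0.009},{"tx":0.05,"ty":-0.03,"tz":-0.009},{"tx":0.05,"ty":-0.03,"tz":-0.009},{"tx":0.04,"ty":-0.03,"tz":-0.009},{"hand":1}]'; python3 - <<'E'
from h import *
goto(545,9,330)
c=cap("wrist","w1"); print(proj(c,[545,9,150])); t=cap("top","t1")
m=cv2.inRange(cv2.cvtColor(t["color"],cv2.COLOR_RGB2HSV),(20,150,120),(30,255,255))
n,l,s,ce=cv2.connectedComponentsWithStats(m)
for i in range(1,n):
    if s[i,4]>8: print(s[i],ce[i],ray(t,*ce[i],15).round())
u,v=map(int,proj(c,[545,9,150])); u=min(max(u,100),412);v=min(max(v,90),294)
crop(c,u-100,u+100,v-90,v+90,4,"w1c")
E
```

```text
time 0.25 tcp [ 222.6 -475.3  240.4] yaw 0.438 shift m [ 0.4974 -0.302  -0.0893] spin None q6 -0.15
[ -609.90149778 -1156.65532013]
[ 58 217  17  21  69] [ 65.98550725 227.33333333] [403. 714.  15.]
[190 221   9   9  60] [194.28333333 225.3       ] [420. 242.  15.]
[166 224   9   9  65] [169.87692308 227.87692308] [408. 332.  15.]invalid input at $[0]: expected keys hand, tx, ty, tz, spin
invalid input at $[0]: expected keys hand, tx, ty, tz, spin
```

View pics/w1c.png

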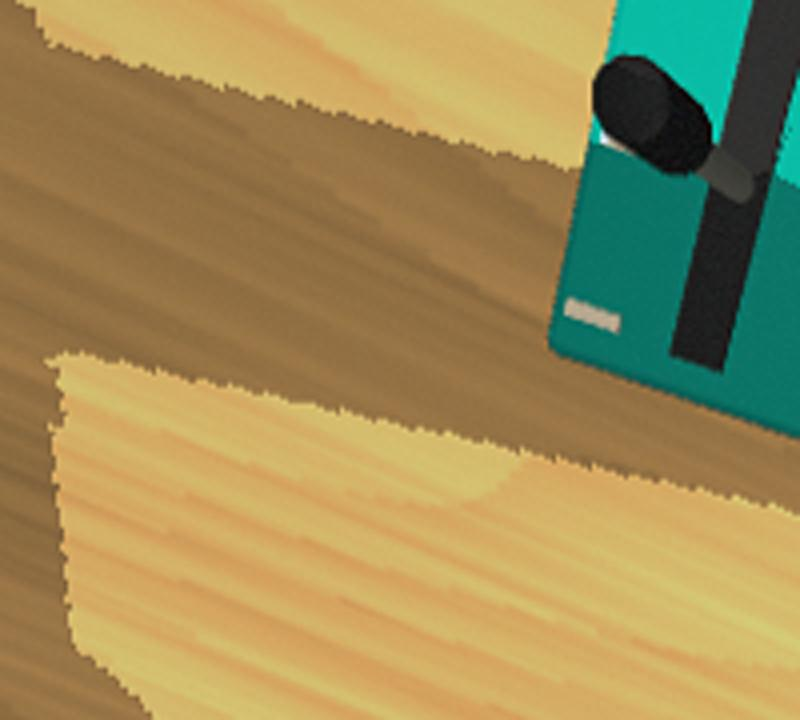

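View pics/t1.png

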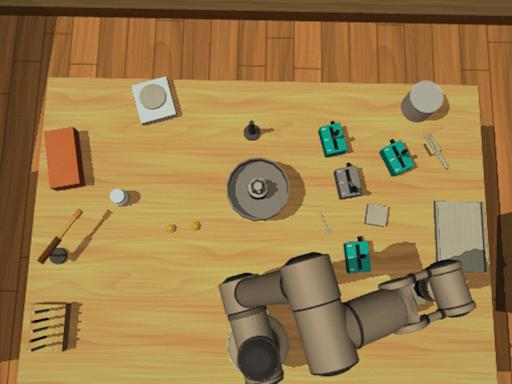

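The move was refused because every row needs all its keys, so the pictures only show the start pose: a teal decoy box in the wrist view, nothing new from above. I'll repeat the move with full rows.

```bash
python3 -m creep '[{"hand":1,"tx":0.05,"ty":-0.03,"tz":-0.009,"spin":0},{"hand":1,"tx":0.05,"ty":-0.03,"tz":-0.009,"spin":0},{"hand":1,"tx":0.05,"ty":-0.03,"tz":-0.009,"spin":0},{"hand":1,"tx":0.05,"ty":-0.03,"tz":-0.009,"spin":0},{"hand":1,"tx":0.05,"ty":-0.03,"tz":-0.009,"spin":0}]' && python3 -m creep '[{"hand":1,"tx":0.05,"ty":-0.03,"tz":-0.009,"spin":0},{"hand":1,"tx":0.05,"ty":-0.03,"tz":-0.009,"spin":0},{"hand":1,"tx":0.05,"ty":-0.03,"tz":-0.009,"spin":0},{"hand":1,"tx":0.05,"ty":-0.03,"tz":-0.009,"spin":0},{"hand":1,"tx":0,"ty":0,"tz":0,"spin":0}]' && python3 - <<'E'
from h import *
goto(545,9,330)
c=cap("wrist","w1"); print(proj(c,[545,9,150])); t=cap("top","t1")
m=cv2.inRange(cv2.cvtColor(t["color"],cv2.COLOR_RGB2HSV),(20,150,120),(30,255,255))
n,l,s,ce=cv2.connectedComponentsWithStats(m)
for i in range(1,n):
    if s[i,4]>8: print(s[i],ce[i],ray(t,*ce[i],15).round())
E
```

```text
time: 0.98
tool_pos: [386.2, -232.0, 286.2]
tcp_rot: [3.141, -0.0, 0.437]
contact_force: [0.5, -1.2, -0.0]
grip_width: 91.5
finger_force: 0.0
time: 1.6
tool_pos: [517.2, -36.9, 322.0]
tcp_rot: [3.141, -0.001, 0.443]
contact_force: [0.1, -0.5, 0.2]
grip_width: 91.4
finger_force: 0.0
time 1.6 tcp [517.2 -36.9 322. ] yaw 0.443 shift m [ 0.0448 -0.0295 -0.008 ] spin None q6 0.91
[230.80050439 138.74525422]
[ 58 217  17  21  72] [ 66.06944444 227.08333333] [404. 714.  15.]
[191 221   8  10  60] [194.35       225.38333333] [419. 242.  15.]
[166 224   9   9  64] [169.828125 227.828125] [408. 332.  15.]
```

```bash
python3 - <<'E'
import cv2
im=cv2.imread("pics/w1.png")[74:204,160:310]
cv2.imwrite("pics/w1c.png",cv2.resize(im,None,fx=4.5,fy=4.5,interpolation=cv2.INTER_CUBIC))
E
```

```text
(no output)
```

View pics/w1c.png

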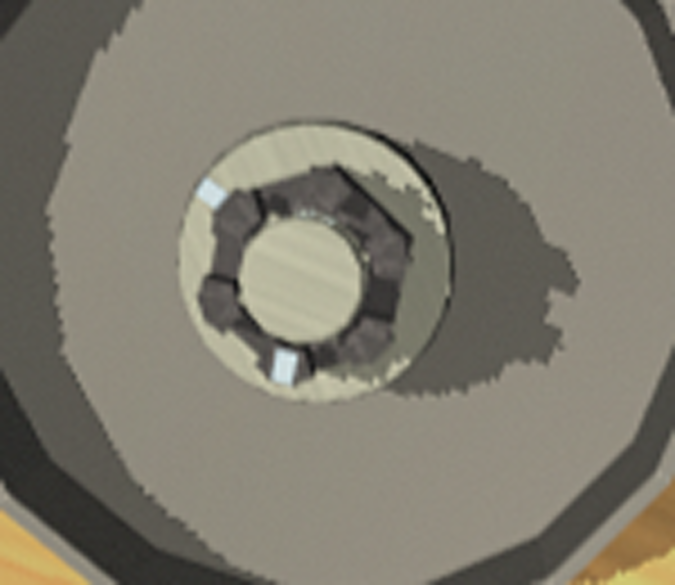

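Washer mark at about (207,117) in the wrist picture, nut mark at about (224,155), stud centre about (227,134), and the bowl is empty. The hole is hidden from above, so I'll measure the angles now and then take oblique views.

```bash
python3 - <<'E'
from h import *
c=cap("wrist"); hsv=cv2.cvtColor(c["color"],cv2.COLOR_RGB2HSV).astype(int)
rgb=c["color"].astype(int)
m=((rgb[:,:,2]>rgb[:,:,0]+4)&(rgb[:,:,2]>150)).astype(np.uint8)
n,l,s,ce=cv2.connectedComponentsWithStats(m)
for i in range(1,n):
    u,v=ce[i]
    if 190<u<270 and 90<v<180: print(s[i],ce[i],ray(c,u,v,122).round(1),ray(c,u,v,153).round(1))
# stud top: bright disc
m=((rgb.sum(2)>450)).astype(np.uint8)
g=cv2.cvtColor(c["color"],cv2.COLOR_RGB2GRAY)
u,v=227,134
# radial edges: stud top circle, hub circle
for z,r0,r1,sg in((158,9,20,-1),(122,24,36,-1)):
    cx,cy=u,v
    if z==122: cx,cy=230,132
    pts=[]
    for a in np.linspace(0,2*np.pi,72,endpoint=False):
        rr=np.arange(r0,r1,.25); x=cx+rr*np.cos(a); y=cy+rr*np.sin(a)
        p=cv2.remap(g,x.astype(np.float32)[None],y.astype(np.float32)[None],1)[0].astype(float)
        d=np.gradient(cv2.GaussianBlur(p[None],(0,0),2)[0]); k=d.argmin()
        if d[k]<-2: pts.append(ray(c,x[k],y[k],z)[:2])
    pts=np.array(pts)
    for _ in range(4):
        A=np.c_[2*pts,np.ones(len(pts))]; q=np.linalg.lstsq(A,(pts**2).sum(1),rcond=None)[0]
        R=np.sqrt(q[2]+q[0]**2+q[1]**2); e=abs(np.hypot(*(pts-q[:2]).T)-R); pts=pts[e<np.median(e)*2.5+.2]
    print(z,"centre",q[:2].round(1),"R",R.round(1),len(pts))
E
```

```text
[201 110   7   7  25] [204.08 113.24] [552.6  45.5 122. ] [555.8  41.1 153. ]
[218 149   6   7  34] [220.5 152. ] [520.   11.4 122. ] [526.1  10.1 153. ]
158 centre [546.8  14.4] R 14.1 63
122 centre [546.8  14.2] R 34.8 68
```

```bash
python3 - <<'E'
from h import *
goto(655,67,190)
E
```

```text
time 1.75 tcp [515.2 -40.6 321.4] yaw 0.438 shift m [ 0.1723 -0.0382  0.1312] spin None q6 0.91
```

```bash
python3 -m creep '[{"hand":1,"tx":0.058,"ty":-0.013,"tz":0.01,"spin":0},{"hand":1,"tx":0.058,"ty":-0.013,"tz":0.02,"spin":0},{"hand":1,"tx":0.057,"ty":-0.012,"tz":0.02,"spin":0},{"hand":1,"tx":0,"ty":0,"tz":0.06,"spin":0},{"hand":1,"tx":0,"ty":0,"tz":0.02,"spin":0}]' && python3 -m creep '[{"hand":1,"tx":0,"ty":0,"tz":0,"spin":0},{"hand":1,"tx":0,"ty":0,"tz":0,"spin":0}]' && python3 - <<'E'
from h import *
c=cap("wrist","v1"); print(pose()[:2],proj(c,[546.8,14.3,147]))
np.savez("v1.npz",**c)
goto(546.8-.42*125,14.3+.91*125,190,np.radians(115))
E
```

```text
time: 2.38
tool_pos: [654.2, 65.9, 186.8]
tcp_rot: [-3.139, 0.007, 0.436]
contact_force: [-0.1, -0.2, 0.2]
grip_width: 92.0
finger_force: 0.0
time: 2.62
tool_pos: [656.7, 66.2, 193.5]
tcp_rot: [3.14, -0.002, 0.436]
contact_force: [0.7, -1.1, -0.0]
grip_width: 91.7
finger_force: 0.0
(array([656.88298107,  66.45265097, 193.8981374 ]), array([ 3.13999313e+00, -3.02078862e-03,  4.36435903e-01])) [259.69767313 359.40841923]
time 2.67 tcp [656.9  66.5 193.9] yaw 0.436 shift m [-0.1213 -0.1246  0.0033] spin -89.99406474563057 q6 1.12
```

```bash
R='x'; python3 -m creep '[{"hand":1,"tx":-0.002,"ty":-0.022,"tz":0,"spin":-10},{"hand":1,"tx":-0.002,"ty":-0.022,"tz":0,"spin":-10},{"hand":1,"tx":-0.002,"ty":-0.022,"tz":0,"spin":-10},{"hand":1,"tx":-0.002,"ty":-0.022,"tz":0,"spin":-10},{"hand":1,"tx":-0.002,"ty":-0.022,"tz":0,"spin":-10}]' >/dev/null && python3 -m creep '[{"hand":1,"tx":0,"ty":0,"tz":0,"spin":0},{"hand":1,"tx":0,"ty":0,"tz":0,"spin":0}]' && python3 - <<'E'
from h import *
c=cap("wrist","v2"); print(pose()[:2],proj(c,[546.8,14.3,147]))
np.savez("v2.npz",**c)
E
python3 -m creep '[{"hand":1,"tx":-0.002,"ty":-0.022,"tz":0,"spin":-10},{"hand":1,"tx":-0.002,"ty":-0.022,"tz":0,"spin":-10},{"hand":1,"tx":-0.002,"ty":-0.022,"tz":0,"spin":-10},{"hand":1,"tx":-0.002,"ty":-0.022,"tz":0,"spin":-10},{"hand":1,"tx":-0.002,"ty":-0.022,"tz":0,"spin":-10}]' >/dev/null && python3 -m creep '[{"hand":1,"tx":0,"ty":0,"tz":0,"spin":0},{"hand":1,"tx":0,"ty":0,"tz":0,"spin":0}]' >/dev/null&& python3 - <<'E'
from h import *
c=cap("wrist","v3"); print(pose()[:2],proj(c,[546.8,14.3,147]))
np.savez("v3.npz",**c)
ims=[]
for k in(1,2,3):
    c=np.load(f"v{k}.npz"); u,v=proj(c,[546.8,14.3,147]); u,v=int(u),min(int(v),384-35)
    ims.append(cv2.resize(c["color"][v-35:v+35,u-35:u+35,::-1],(266,266),interpolation=cv2.INTER_CUBIC))
cv2.imwrite("pics/mont.png",np.hstack(ims))
E
```

```text
time: 3.55
tool_pos: [574.8, 135.5, 193.0]
tcp_rot: [3.139, -0.001, 1.307]
contact_force: [0.2, 0.6, 0.3]
grip_width: 92.2
finger_force: 0.0
(array([574.83621678, 135.39987014, 192.6080783 ]), array([ 3.13941980e+00, -5.39958731e-04,  1.30737420e+00])) [263.31540703 363.59665574]
(array([469.49320898, 116.84928675, 191.91389664]), array([3.14062456e+00, 5.34914953e-04, 2.17961293e+00])) [261.77218389 367.94061637]
```

View pics/mont.png

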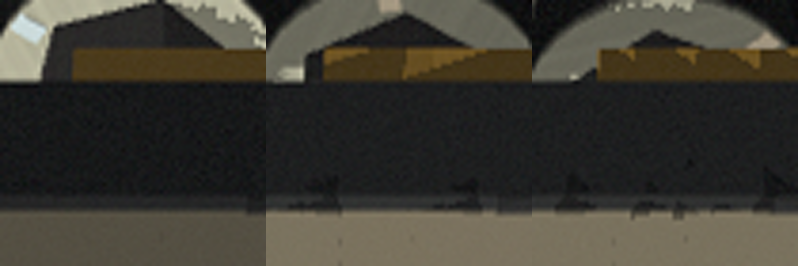

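The gripper body hides the bottom rows of the wrist view (v>335), so I'll go 45 mm closer for each view.

```bash
python3 - <<'E'
from h import *
goto(546.8+80*np.cos(2.18),14.3+80*np.sin(2.18),195,2.18)
E
python3 -m creep '[{"hand":1,"tx":-0.022,"ty":0,"tz":-0.002,"spin":0},{"hand":1,"tx":-0.02,"ty":0,"tz":0,"spin":0},{"hand":1,"tx":0,"ty":0,"tz":0,"spin":0},{"hand":1,"tx":0,"ty":0,"tz":0,"spin":0}]' && python3 - <<'E'
from h import *
c=cap("wrist","v3"); print(pose()[:2],proj(c,[546.8,14.3,147])); np.savez("v3.npz",**c)
E
python3 -m creep '[{"hand":1,"tx":-0.001,"ty":0.014,"tz":0,"spin":10},{"hand":1,"tx":-0.001,"ty":0.014,"tz":0,"spin":10},{"hand":1,"tx":-0.001,"ty":0.014,"tz":0,"spin":10},{"hand":1,"tx":-0.001,"ty":0.014,"tz":0,"spin":10},{"hand":1,"tx":-0.001,"ty":0.014,"tz":0,"spin":10}]'>/dev/null && python3 -m creep '[{"hand":1,"tx":0,"ty":0,"tz":0,"spin":0},{"hand":1,"tx":0,"ty":0,"tz":0,"spin":0}]' >/dev/null&& python3 - <<'E'
from h import *
c=cap("wrist","v2"); print(pose()[:2],proj(c,[546.8,14.3,147])); np.savez("v2.npz",**c)
E
python3 -m creep '[{"hand":1,"tx":-0.001,"ty":0.014,"tz":0,"spin":10},{"hand":1,"tx":-0.001,"ty":0.014,"tz":0,"spin":10},{"hand":1,"tx":-0.001,"ty":0.014,"tz":0,"spin":10},{"hand":1,"tx":-0.001,"ty":0.014,"tz":0,"spin":10},{"hand":1,"tx":-0.001,"ty":0.014,"tz":0,"spin":10}]' >/dev/null&& python3 -m creep '[{"hand":1,"tx":0,"ty":0,"tz":0,"spin":0},{"hand":1,"tx":0,"ty":0,"tz":0,"spin":0}]' >/dev/null&& python3 - <<'E'
from h import *
c=cap("wrist","v1"); print(pose()[:2],proj(c,[546.8,14.3,147])); np.savez("v1.npz",**c)
E
python3 -m creep '[{"hand":1,"tx":-0.001,"ty":0.014,"tz":0,"spin":10},{"hand":1,"tx":-0.001,"ty":0.014,"tz":0,"spin":10},{"hand":1,"tx":-0.001,"ty":0.014,"tz":0,"spin":10},{"hand":1,"tx":-0.001,"ty":0.014,"tz":0,"spin":10},{"hand":1,"tx":-0.001,"ty":0.014,"tz":0,"spin":10}]' >/dev/null&& python3 -m creep '[{"hand":1,"tx":0,"ty":0,"tz":0,"spin":0},{"hand":1,"tx":0,"ty":0,"tz":0,"spin":0}]' && python3 - <<'E'
from h import *
c=cap("wrist","v0"); print(pose()[:2],proj(c,[546.8,14.3,147])); np.savez("v0.npz",**c)
ims=[]
for k in(0,1,2,3):
    c=np.load(f"v{k}.npz"); u,v=proj(c,[546.8,14.3,147]); u,v=int(u),min(int(v),384-35)
    ims.append(cv2.resize(c["color"][v-30:v+30,u-40:u+40,::-1],(400,300),interpolation=cv2.INTER_CUBIC))
cv2.imwrite("pics/mont2.png",np.vstack([np.hstack(ims[:2]),np.hstack(ims[2:])]))
E
```

```text
time 4.53 tcp [469.5 116.8 191.9] yaw 2.18 shift m [-0.0483  0.0047 -0.0031] spin -0.022177596201032657 q6 -0.52
time: 5.03
tool_pos: [492.2, 82.6, 193.4]
tcp_rot: [-3.141, -0.001, 2.182]
contact_force: [-0.4, 0.3, 0.1]
grip_width: 91.5
finger_force: 0.0
(array([492.15245762,  82.74231868, 193.58472718]), array([-3.14117458e+00, -4.43567330e-04,  2.18280179e+00])) [262.85193491 326.61669925]
(array([558.53873101,  95.73280166, 193.74876501]), array([-3.14101913e+00,  1.64248331e-04,  1.31347400e+00])) [269.94809179 320.59949049]
(array([611.64459486,  53.15897333, 193.86215136]), array([-3.14139874e+00,  2.21885581e-04,  4.41576114e-01])) [268.52801256 311.9254865 ]
time: 7.8
tool_pos: [613.3, -14.7, 193.9]
tcp_rot: [-3.141, -0.0, -0.43]
contact_force: [-0.6, 0.1, 0.7]
grip_width: 92.2
finger_force: 0.0
(array([613.39746029, -14.67045961, 193.89962828]), array([-3.14134621e+00, -1.54080755e-04, -4.30762864e-01])) [260.19656364 307.29871042]
```

View pics/mont2.png

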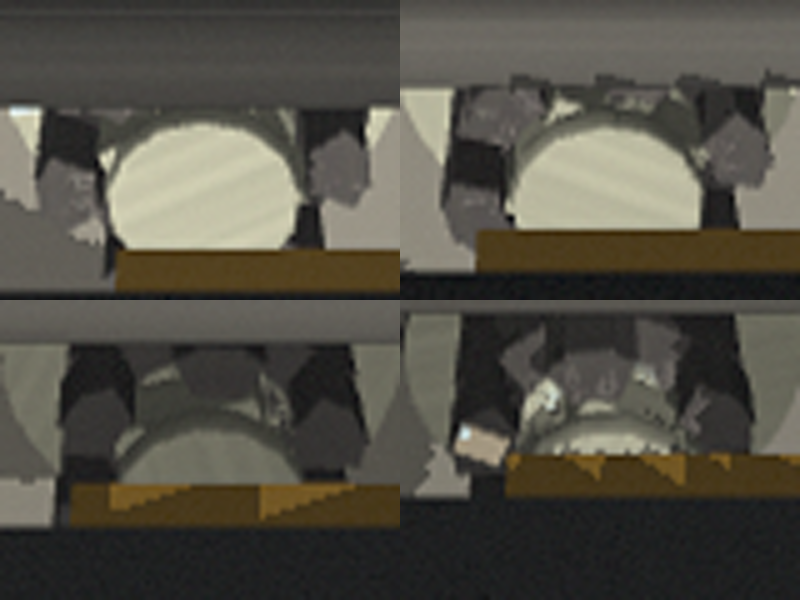

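The gripper parts fill v>245 of the wrist view, so these oblique views are blocked. I'll set the nut at the left edge of the view (u≈50, v≈190) and orbit it there.

```bash
cat > snap.py <<'E'
import sys; from h import *
c=cap("wrist"); np.savez(f"s{sys.argv[1]}.npz",**c); print(pose()[0].round(1),pose()[1][2].round(3),proj(c,[546.8,14.3,150]).round())
E
python3 -m creep '[{"hand":1,"tx":-0.023,"ty":0.037,"tz":-0.006,"spin":0},{"hand":1,"tx":-0.023,"ty":0.037,"tz":0,"spin":0},{"hand":1,"tx":-0.023,"ty":0.037,"tz":0,"spin":0},{"hand":1,"tx":-0.023,"ty":0.037,"tz":0,"spin":0},{"hand":1,"tx":0,"ty":0,"tz":0,"spin":0}]' >/dev/null&& python3 -m creep '[{"hand":1,"tx":0,"ty":0,"tz":0,"spin":0}]' && python3 snap.py 0
python3 -m creep '[{"hand":1,"tx":0.026,"ty":0.001,"tz":0,"spin":-10},{"hand":1,"tx":0.026,"ty":0.001,"tz":0,"spin":-10},{"hand":1,"tx":0.026,"ty":0.002,"tz":0,"spin":-10},{"hand":1,"tx":0.026,"ty":0.002,"tz":0,"spin":-10},{"hand":1,"tx":0,"ty":0,"tz":0,"spin":0}]' >/dev/null&& python3 -m creep '[{"hand":1,"tx":0,"ty":0,"tz":0,"spin":0}]' >/dev/null && python3 snap.py 1
python3 -m creep '[{"hand":1,"tx":0.026,"ty":0.001,"tz":0,"spin":-10},{"hand":1,"tx":0.026,"ty":0.001,"tz":0,"spin":-10},{"hand":1,"tx":0.026,"ty":0.002,"tz":0,"spin":-10},{"hand":1,"tx":0.026,"ty":0.002,"tz":0,"spin":-10},{"hand":1,"tx":0,"ty":0,"tz":0,"spin":0}]' >/dev/null&& python3 -m creep '[{"hand":1,"tx":0,"ty":0,"tz":0,"spin":0}]' >/dev/null && python3 snap.py 2
python3 -m creep '[{"hand":1,"tx":0.026,"ty":0.001,"tz":0,"spin":-10},{"hand":1,"tx":0.026,"ty":0.001,"tz":0,"spin":-10},{"hand":1,"tx":0.026,"ty":0.002,"tz":0,"spin":-10},{"hand":1,"tx":0.026,"ty":0.002,"tz":0,"spin":-10},{"hand":1,"tx":0,"ty":0,"tz":0,"spin":0}]' >/dev/null&& python3 -m creep '[{"hand":1,"tx":0,"ty":0,"tz":0,"spin":0}]' >/dev/null && python3 snap.py 3
python3 -m creep '[{"hand":1,"tx":0.026,"ty":0.001,"tz":0,"spin":-10},{"hand":1,"tx":0.026,"ty":0.001,"tz":0,"spin":-10},{"hand":1,"tx":0.026,"ty":0.002,"tz":0,"spin":-10},{"hand":1,"tx":0.026,"ty":0.002,"tz":0,"spin":-10},{"hand":1,"tx":0,"ty":0,"tz":0,"spin":0}]' >/dev/null&& python3 -m creep '[{"hand":1,"tx":0,"ty":0,"tz":0,"spin":0}]' >/dev/null && python3 snap.py 4
python3 - <<'E'
from h import *
N=np.array([546.8,14.3])
ims=[]
for k in range(5):
    c=np.load(f"s{k}.npz"); o=-c["R"].T@c["t"]; a=np.arctan2(o[1]-N[1],o[0]-N[0])
    # rectify: plane through nut axis, x = horizontal perpendicular to view, y = along tilted plane
    ex=np.array([-np.sin(a),np.cos(a),0]); d=np.r_[N,150]-o; d/=np.linalg.norm(d); ey=np.cross(d,ex)
    uv=lambda X:proj(c,X)
    C=np.r_[N,150]; s=np.array([uv(C+sx*38*ex+sy*30*ey) for sx,sy in((-1,-1),(1,-1),(1,1),(-1,1))],np.float32)
    if s[0,1]>s[3,1]: s=s[[3,2,1,0]]
    M=cv2.getPerspectiveTransform(s,np.array([[0,0],[266,0],[266,210],[0,210]],np.float32))
    im=cv2.warpPerspective(c["color"],M,(266,210),flags=cv2.INTER_CUBIC)[:,:,::-1].copy()
    cv2.putText(im,"%d az%d"%(k,np.degrees(a)),(3,12),0,.4,(0,0,255)); ims.append(im); print(k,np.degrees(a).round(1),ey.round(2))
ims.append(ims[0]*0)
cv2.imwrite("pics/mont3.png",np.vstack([np.hstack(ims[:3]),np.hstack(ims[3:])]))
E
```

```text
time: 8.6
tool_pos: [468.4, -110.6, 200.2]
tcp_rot: [-3.141, -0.001, -0.433]
contact_force: [0.6, -0.2, -0.4]
grip_width: 91.9
finger_force: 0.0
[ 468.5 -110.5  200. ] -0.433 [ 49. 194.]
[ 566.9 -133.8  199.5] 0.262 [ 46. 196.]
[658.1 -88.7 200. ] 0.958 [ 43. 196.]
[699.    4.6 200. ] 1.655 [ 40. 194.]
[670.2 102.8 199.9] 2.354 [ 39. 191.]
0 -92.2 [-0.03 -0.78 -0.63]
1 -52.1 [ 0.48 -0.61 -0.63]
2 -12.5 [ 0.75 -0.17 -0.64]
3 26.8 [ 0.69  0.35 -0.64]
4 66.2 [ 0.31  0.7  -0.64]
```

View pics/mont3.png

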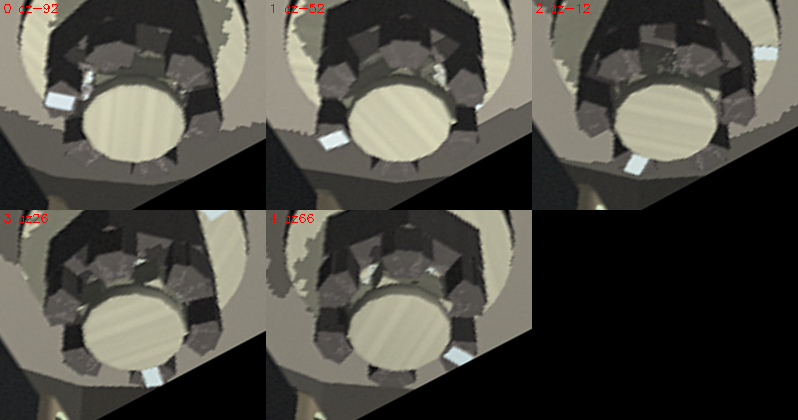

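Panels 3 and 4 show stud metal through the slots, with a dark patch beside the metal in the slot near azimuth 41°. I'll unwrap the stud surface numerically to get the hole's edges.

```bash
python3 - <<'E'
from h import *
N=np.array([546.8,14.3])
# stud-top refine per view is skipped; print gray along azimuth at heights
for k in range(5):
    c=np.load(f"s{k}.npz"); o=-c["R"].T@c["t"]; a=int(np.degrees(np.arctan2(o[1]-N[1],o[0]-N[0])))
    az=np.arange(a-50,a+51,5); print("view",k); print("  az  "," ".join("%4d"%x for x in az))
    for z in(156,154,151,149,147,145,143):
        P=[proj(c,[N[0]+15*np.cos(np.radians(x)),N[1]+15*np.sin(np.radians(x)),z]) for x in az]
        P=np.array(P,np.float32); g=cv2.remap(c["color"].max(2),P[None,:,0],P[None,:,1],1)[0]
        print("  z%d "%z," ".join("%4d"%x for x in g))
E
```

```text
view 0
  az   -142 -137 -132 -127 -122 -117 -112 -107 -102  -97  -92  -87  -82  -77  -72  -67  -62  -57  -52  -47  -42
  z156   115   82   67   74   73   69   64   68   66   64   65   65   67   66   62   71   70   69   76   77   69
  z154   119   83  121  119  119  100   74   70   71   71   70   68   69   69   70   69   81   93  112  113  104
  z151   145  108  118   75   95   93   96   90   89   94   71   72   72   72   71   70   70   65  103   98  106
  z149   144   94   81  100  100  106  100   95   93   95   72   69   71   70   72   72   72   54   89  111  102
  z147   148  108   95   99  100   96   94   96   95   94   81   72   83   68   69   68   71   61   61   96   99
  z145   106   95   94   96   95   97   96   95   96   97   88   85   90  113  115   99   72   56   40   94   94
  z143    89   96   96   97   97   98   97   97   99   98   93   78   61   75   80   68   79   59   35   82   96
view 1
  az   -102  -97  -92  -87  -82  -77  -72  -67  -62  -57  -52  -47  -42  -37  -32  -27  -22  -17  -12   -7   -2
  z156    68   67   65   64   67   66   64   62   64   65   63   61   6
[... 2749 characters left out ...]
88   87   90  102  128
  z154    99  112  103   94   82   77  174  145  155  159  108   91   91   68   89   93   93   93   91   90  107
  z151   103  110  111  138   81   47   75  141   98   85   84   84   87   91   95   99   98   99   97   97   88
  z149    68   97  194  186   80   50   50   92   85   92   95   89   84   98   91   94   97   97   98  100  103
  z147    49  141  191  192  152   53   51   59   84   82   84   86   86   98   99   87   94  107   95   96   82
  z145    58  173  187  196  169  132   49   79   83   83   87   84   84   88   99   87   84  186  160  151   83
  z143    72  131  143  152  124   86   60   85   85  103   89   85   87   86   94   95   85  103  154  138  133
```

```bash
python3 - <<'E'
from h import *
goto(546.8,14.3,140,np.radians(131.5))
E
```

```text
time 11.85 tcp [670.2 102.8 199.9] yaw 2.354 shift m [ 0.0243 -0.1498  0.0599] spin 3.346710440233437 q6 -0.74
```

```bash
python3 -m creep '[{"hand":1,"tx":0.008,"ty":-0.05,"tz":0,"spin":0},{"hand":1,"tx":0.008,"ty":-0.05,"tz":0,"spin":0},{"hand":1,"tx":0.008,"ty":-0.05,"tz":0,"spin":0},{"hand":1,"tx":0,"ty":0,"tz":0,"spin":3.3},{"hand":1,"tx":0,"ty":0,"tz":0,"spin":0}]' >/dev/null&& python3 -m creep '[{"hand":1,"tx":0,"ty":0,"tz":0,"spin":0},{"hand":1,"tx":0,"ty":0,"tz":0,"spin":0}]' && python3 - <<'E'
from h import *
goto(546.8,14.3,140,np.radians(131.5))
c=cap("wrist"); rgb=c["color"].astype(int)
m=((rgb[:,:,2]>rgb[:,:,0]+4)&(rgb[:,:,2]>150)).astype(np.uint8)
n,l,s,ce=cv2.connectedComponentsWithStats(m)
for i in range(1,n):
    u,v=ce[i]
    if s[i,4]>8: print(s[i],ce[i].round(1),ray(c,u,v,122).round(1),ray(c,u,v,153).round(1))
E
```

```text
time: 12.72
tool_pos: [547.2, 15.1, 199.5]
tcp_rot: [-3.141, 0.0, 2.301]
contact_force: [-0.2, -0.1, -0.2]
grip_width: 91.9
finger_force: 0.0
time 12.72 tcp [547.2  15.1 199.5] yaw 2.301 shift m [-0.0003 -0.0008  0.0595] spin 0.31285910021112784 q6 -0.84
[281 185  10   9  52] [285.7 188.4] [552.9  44.5 122. ] [544.4  49.  153. ]
[222 207  12  11  76] [227.8 212.4] [531.8  -1.5 122. ] [526.3   9.5 153. ]
```

```bash
python3 -m creep '[{"hand":1,"tx":0,"ty":0,"tz":0.03,"spin":0},{"hand":1,"tx":0,"ty":0,"tz":0.03,"spin":0},{"hand":1,"tx":0,"ty":0,"tz":0,"spin":0},{"hand":0.5,"tx":0,"ty":0,"tz":0,"spin":0},{"hand":0,"tx":0,"ty":0,"tz":0,"spin":0}]' && python3 -m creep '[{"hand":0,"tx":0,"ty":0,"tz":0,"spin":0},{"hand":0,"tx":0,"ty":0,"tz":0,"spin":0},{"hand":0,"tx":0,"ty":0,"tz":0,"spin":0}]'
```

```text
time: 13.4
tool_pos: [547.6, 15.0, 141.1]
tcp_rot: [3.14, 0.002, 2.3]
contact_force: [-0.1, 0.3, 0.5]
grip_width: 76.2
finger_force: 0.0
time: 13.78
tool_pos: [546.3, 14.5, 139.9]
tcp_rot: [-3.14, 0.0, 2.3]
contact_force: [-12.6, -13.7, 7.7]
grip_width: 46.6
finger_force: 8.8
```

```bash
python3 -m creep '[{"hand":0,"tx":0,"ty":-0.001,"tz":0,"spin":0},{"hand":0,"tx":0,"ty":0,"tz":0,"spin":0},{"hand":0,"tx":0,"ty":0,"tz":0,"spin":0}]'&& python3 -m creep '[{"hand":0,"tx":0,"ty":0,"tz":0,"spin":10},{"hand":0,"tx":0,"ty":0,"tz":0,"spin":10},{"hand":0,"tx":0,"ty":0,"tz":0,"spin":0}]'
```

```text
time: 14.15
tool_pos: [546.0, 14.3, 139.9]
tcp_rot: [-3.141, 0.0, 2.3]
contact_force: [-1.5, -0.8, 2.7]
grip_width: 45.8
finger_force: 30.0
time: 14.52
tool_pos: [546.7, 14.6, 139.9]
tcp_rot: [3.14, 0.0, 1.952]
contact_force: [2.7, 1.3, 1.5]
grip_width: 45.9
finger_force: 30.0
```

```bash
python3 -m creep '[{"hand":0,"tx":0,"ty":0,"tz":0,"spin":10},{"hand":0,"tx":0,"ty":0,"tz":0,"spin":10},{"hand":0,"tx":0,"ty":0,"tz":0,"spin":10},{"hand":0,"tx":0,"ty":0,"tz":0,"spin":10},{"hand":0,"tx":0,"ty":0,"tz":0,"spin":0}]'&& python3 -m creep '[{"hand":0,"tx":0,"ty":0,"tz":0,"spin":10},{"hand":0,"tx":0,"ty":0,"tz":0,"spin":10},{"hand":0,"tx":0,"ty":0,"tz":0,"spin":10},{"hand":0,"tx":0,"ty":0,"tz":0,"spin":10},{"hand":0,"tx":0,"ty":0,"tz":0,"spin":0}]'&& python3 -m creep '[{"hand":0,"tx":0,"ty":0,"tz":0,"spin":10},{"hand":0,"tx":0,"ty":0,"tz":0,"spin":10},{"hand":0,"tx":0,"ty":0,"tz":0,"spin":10},{"hand":0,"tx":0,"ty":0,"tz":0,"spin":10},{"hand":0,"tx":0,"ty":0,"tz":0,"spin":10}]' && python3 -m creep '[{"hand":0,"tx":0,"ty":0,"tz":0,"spin":0},{"hand":0,"tx":0,"ty":0,"tz":0,"spin":0}]'
```

```text
time: 15.15
tool_pos: [548.2, 14.7, 140.0]
tcp_rot: [3.137, -0.002, 1.255]
contact_force: [9.6, 2.1, -4.0]
grip_width: 45.9
finger_force: 30.0
time: 15.78
tool_pos: [549.5, 13.7, 140.0]
tcp_rot: [3.137, -0.006, 0.556]
contact_force: [13.1, -2.5, -7.2]
grip_width: 45.8
finger_force: 30.0
time: 16.4
tool_pos: [549.7, 11.8, 140.0]
tcp_rot: [3.14, -0.009, -0.319]
contact_force: [12.1, -11.3, -7.3]
grip_width: 45.4
finger_force: 30.0
time: 16.65
tool_pos: [549.7, 11.8, 140.0]
tcp_rot: [3.141, -0.009, -0.315]
contact_force: [12.3, -10.5, -7.5]
grip_width: 46.0
finger_force: 30.0
```

```bash
python3 -m creep '[{"hand":0.8,"tx":0,"ty":0,"tz":0,"spin":0},{"hand":1,"tx":0,"ty":0,"tz":0,"spin":0},{"hand":1,"tx":0,"ty":0,"tz":-0.03,"spin":0},{"hand":1,"tx":0,"ty":0,"tz":-0.03,"spin":0},{"hand":1,"tx":-0.005,"ty":-0.04,"tz":0,"spin":0}]' && python3 -m creep '[{"hand":1,"tx":-0.006,"ty":-0.05,"tz":0,"spin":0},{"hand":1,"tx":-0.007,"ty":-0.058,"tz":0,"spin":0},{"hand":1,"tx":0,"ty":0,"tz":0,"spin":0},{"hand":1,"tx":0,"ty":0,"tz":0,"spin":0},{"hand":1,"tx":0,"ty":0,"tz":0,"spin":0}]' && python3 snap.py 5 && python3 - <<'E'
from h import *
N=np.array([547.2,13.5])
c=np.load("s5.npz"); u,v=map(int,proj(c,[*N,150])); print(u,v)
u0=min(u-45,512-90)
im=cv2.flip(cv2.resize(c["color"][v-38:v+38,u0:u0+90,::-1],None,fx=7,fy=7,interpolation=cv2.INTER_CUBIC),-1)
cv2.imwrite("pics/slot5.png",im)
E
```

```text
time: 17.27
tool_pos: [554.9, 52.8, 202.4]
tcp_rot: [-3.141, -0.005, -0.319]
contact_force: [0.0, 0.4, -0.1]
grip_width: 89.6
finger_force: 0.0
time: 17.9
tool_pos: [575.0, 159.3, 199.8]
tcp_rot: [3.141, 0.0, -0.319]
contact_force: [0.4, -0.2, 0.8]
grip_width: 91.7
finger_force: 0.0
[575.1 159.2 199.8] -0.319 [470. 195.]
470 193
```

View pics/slot5.png

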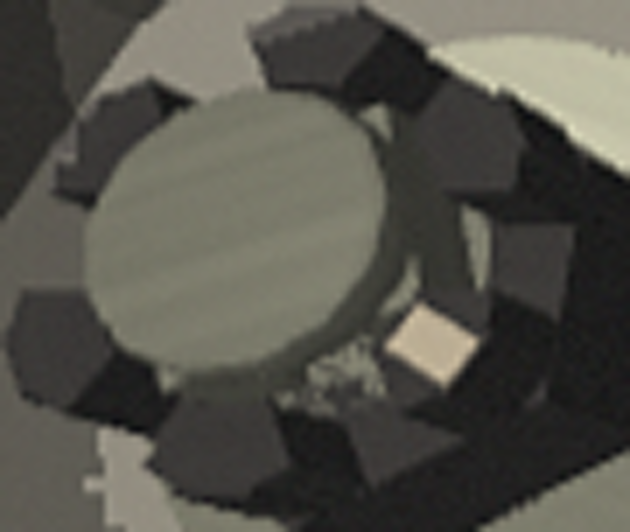

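The picture, turned 180°, shows the stud top at (235,230), the marked corner at (433,345), bare stud in the slot at (335,370), and the slot near azimuth 72 with a dark gap between two bright bits at (405,285) and (478,250). I'll project the model points onto it to read off azimuths.

```bash
python3 - <<'E'
from h import *
c=np.load("s5.npz"); v0=193-38;u0=min(470-45,422)
F=lambda X:(np.array([629,531])-7*(proj(c,X)-[u0,v0])).round().astype(int)
N=[547.2,13.5]
st=F([*N,158]); print("stud top centre pred",st,"meas 235,230"); off=np.array([235,230])-st
for r,z in((15,158),(15,152),(15,147),(15,142),(23,142)):
    print(r,z,[(a,*(F([N[0]+r*np.cos(np.radians(a)),N[1]+r*np.sin(np.radians(a)),z])+off)) for a in(0,15,30,45,55,65,75,85,95,105)])
E
```

```text
stud top centre pred [230 235] meas 235,230
15 158 [(0, np.int64(251), np.int64(376)), (15, np.int64(292), np.int64(358)), (30, np.int64(330), np.int64(331)), (45, np.int64(360), np.int64(298)), (55, np.int64(376), np.int64(274)), (65, np.int64(387), np.int64(248)), (75, np.int64(393), np.int64(222)), (85, np.int64(395), np.int64(196)), (95, np.int64(392), np.int64(172)), (105, np.int64(384), np.int64(149))]
15 152 [(0, np.int64(295), np.int64(390)), (15, np.int64(336), np.int64(373)), (30, np.int64(372), np.int64(348)), (45, np.int64(401), np.int64(315)), (55, np.int64(416), np.int64(291)), (65, np.int64(427), np.int64(266)), (75, np.int64(433), np.int64(241)), (85, np.int64(434), np.int64(216)), (95, np.int64(431), np.int64(192)), (105, np.int64(423), np.int64(170))]
15 147 [(0, np.int64(331), np.int64(402)), (15, np.int64(370), np.int64(385)), (30, np.int64(405), np.int64(360)), (45, np.int64(434), np.int64(329)), (55, np.int64(448), np.int64(305)), (65, np.int64(459), np.int64(281)), (75, np.int64(464), np.int64(256)), (85, np.int64(465), np.int64(231)), (95, np.int64(462), np.int64(208)), (105, np.int64(454), np.int64(187))]
15 142 [(0, np.int64(364), np.int64(414)), (15, np.int64(403), np.int64(397)), (30, np.int64(437), np.int64(372)), (45, np.int64(465), np.int64(342)), (55, np.int64(479), np.int64(319)), (65, np.int64(489), np.int64(295)), (75, np.int64(494), np.int64(270)), (85, np.int64(495), np.int64(246)), (95, np.int64(492), np.int64(223)), (105, np.int64(484), np.int64(202))]
23 142 [(0, np.int64(374), np.int64(488)), (15, np.int64(433), np.int64(462)), (30, np.int64(486), np.int64(424)), (45, np.int64(528), np.int64(376)), (55, np.int64(550), np.int64(340)), (65, np.int64(564), np.int64(303)), (75, np.int64(573), np.int64(266)), (85, np.int64(574), np.int64(229)), (95, np.int64(568), np.int64(195)), (105, np.int64(556), np.int64(163))]
```

```bash
python3 -m creep '[{"hand":1,"tx":-0.025,"ty":0.006,"tz":0,"spin":-9.7},{"hand":1,"tx":-0.025,"ty":0.006,"tz":0,"spin":-9.7},{"hand":1,"tx":-0.025,"ty":0.006,"tz":0,"spin":-9.7},{"hand":1,"tx":0,"ty":0,"tz":0,"spin":0},{"hand":1,"tx":0,"ty":0,"tz":0,"spin":0}]' && python3 -m creep '[{"hand":1,"tx":0,"ty":0,"tz":0,"spin":0}]' >/dev/null && python3 snap.py 6 && python3 - <<'E'
from h import *
goto(449,-99,201,np.radians(-33))
E
```

```text
time: 18.58
tool_pos: [500.1, 153.4, 200.2]
tcp_rot: [3.141, -0.002, 0.186]
contact_force: [0.7, 0.3, 0.9]
grip_width: 91.3
finger_force: 0.0
[499.8 153.8 199.6] 0.188 [469. 194.]
time 18.75 tcp [499.8 153.8 199.6] yaw 0.188 shift m [-0.0973  0.2388 -0.0014] spin 43.795981516836235 q6 1.53
```

```bash
python3 -m creep '[{"hand":1,"tx":-0.0195,"ty":0.0478,"tz":0,"spin":0},{"hand":1,"tx":-0.0195,"ty":0.0478,"tz":0,"spin":0},{"hand":1,"tx":-0.0195,"ty":0.0478,"tz":0,"spin":0},{"hand":1,"tx":-0.0195,"ty":0.0478,"tz":0,"spin":0},{"hand":1,"tx":-0.0195,"ty":0.0478,"tz":0,"spin":0}]' >/dev/null && python3 -m creep '[{"hand":1,"tx":0,"ty":0,"tz":0,"spin":10.5},{"hand":1,"tx":0,"ty":0,"tz":0,"spin":10.5},{"hand":1,"tx":0,"ty":0,"tz":0,"spin":10.5},{"hand":1,"tx":0,"ty":0,"tz":0,"spin":10.5},{"hand":1,"tx":0,"ty":0,"tz":0,"spin":1.8}]'>/dev/null && python3 -m creep '[{"hand":1,"tx":0,"ty":0,"tz":0,"spin":0},{"hand":1,"tx":0,"ty":0,"tz":0,"spin":0}]' && python3 snap.py 7 && python3 - <<'E'
from h import *
N=np.array([547.4,13.2]); ims=[]
for k in(6,7):
    c=np.load(f"s{k}.npz"); o=-c["R"].T@c["t"]; a=np.arctan2(o[1]-N[1],o[0]-N[0]); print(k,np.degrees(a))
    ex=np.array([-np.sin(a),np.cos(a),0]); C=np.r_[N,148]; d=C-o; d/=np.linalg.norm(d); ey=np.cross(d,ex)
    s=np.array([proj(c,C+sx*30*ex+sy*30*ey) for sx,sy in((-1,-1),(1,-1),(1,1),(-1,1))],np.float32)
    M=cv2.getPerspectiveTransform(s,np.array([[0,0],[400,0],[400,400],[0,400]],np.float32)); np.savez(f"M{k}.npz",M=M)
    im=cv2.warpPerspective(c["color"],M,(400,400),flags=cv2.INTER_CUBIC)[:,:,::-1].copy()
    im=np.clip(im.astype(float)*1.6,0,255).astype(np.uint8)
    ims.append(im)
    def F(X):
        q=M@np.r_[proj(c,X),1]; return (q[:2]/q[2]).round().astype(int)
    ad=np.degrees(a)
    print("stud top c",F([*N,158]))
    for z in(152,142): print(z,[(int(ad+t),*F([N[0]+15*np.cos(a+np.radians(t)),N[1]+15*np.sin(a+np.radians(t)),z])) for t in(-30,-15,0,15,30)])
cv2.imwrite("pics/fr.png",np.hstack(ims))
E
```

```text
time: 20.25
tool_pos: [448.6, -99.2, 199.7]
tcp_rot: [3.142, 0.0, -0.573]
contact_force: [0.4, 0.4, 0.5]
grip_width: 91.7
finger_force: 0.0
[448.5 -99.2 199.7] -0.573 [ 44. 191.]
6 78.84666060700746
stud top c [200 157]
152 [(48, np.int64(148), np.int64(253)), (63, np.int64(173), np.int64(261)), (78, np.int64(200), np.int64(264)), (93, np.int64(227), np.int64(261)), (108, np.int64(252), np.int64(253))]
142 [(48, np.int64(149), np.int64(294)), (63, np.int64(174), np.int64(302)), (78, np.int64(200), np.int64(305)), (93, np.int64(226), np.int64(302)), (108, np.int64(251), np.int64(294))]
7 -101.61963602028935
stud top c [200 157]
152 [(-131, np.int64(148), np.int64(253)), (-116, np.int64(173), np.int64(262)), (-101, np.int64(200), np.int64(265)), (-86, np.int64(227), np.int64(262)), (-71, np.int64(252), np.int64(253))]
142 [(-131, np.int64(149), np.int64(294)), (-116, np.int64(174), np.int64(302)), (-101, np.int64(200), np.int64(305)), (-86, np.int64(226), np.int64(302)), (-71, np.int64(251), np.int64(294))]
```

View pics/fr.png

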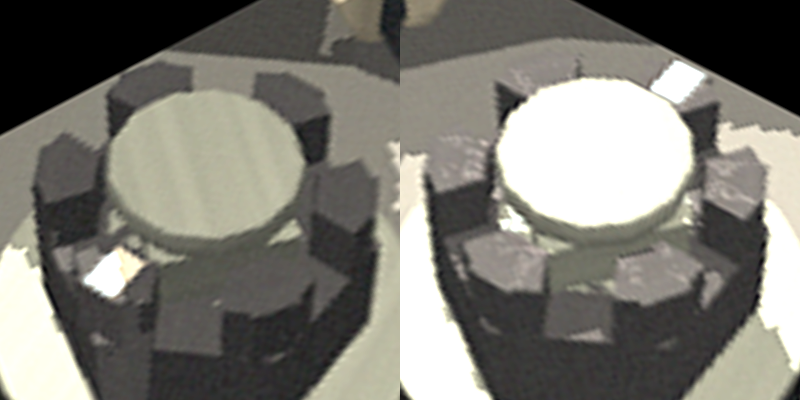

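Both views show the slot floor at about (192,340) in the left one and (580,315) in the right, with a greenish band above. I'll tell stud from nut by tint numerically.

```bash
python3 - <<'E'
from h import *
N=np.array([547.4,13.2])
for k,off in((5,None),(6,None),(7,None)):
    c=np.load(f"s{k}.npz"); o=-c["R"].T@c["t"]; a=np.arctan2(o[1]-N[1],o[0]-N[0])
    col=c["color"].astype(np.float32)
    # refine image offset from stud-top disc edges
    g=cv2.GaussianBlur(col.max(2),(0,0),.7); best=None
    th=np.radians(np.arange(0,360,6))
    def sc(r):
        P=np.array([proj(c,[N[0]+r*np.cos(t),N[1]+r*np.sin(t),158]) for t in th],np.float32); return P
    Pi,Po=sc(13.7),sc(16.3)
    for dx in np.arange(-4,4.1,.25):
        for dy in np.arange(-4,4.1,.25):
            i=cv2.remap(g,Pi[None,:,0]+np.float32(dx),Pi[None,:,1]+np.float32(dy),1)[0]; q=cv2.remap(g,Po[None,:,0]+np.float32(dx),Po[None,:,1]+np.float32(dy),1)[0]
            s=np.clip(i-q,0,60).sum()
            if best is None or s>best[0]: best=(s,dx,dy)
    print("view",k,"az",np.degrees(a).round(1),"img offset",best[1:])
    for nm,fn in(("max",lambda x:x.max(-1)),("R-B",lambda x:x[...,0]-x[...,2])):
        az=np.arange(36,118,6)+(180 if k==7 else 0); print(nm," az  "," ".join("%4d"%(x-(360 if k==7 else 0)) for x in az))
        for z in(155,153,151,149,147,145,143):
            P=np.array([proj(c,[N[0]+15*np.cos(np.radians(x)),N[1]+15*np.sin(np.radians(x)),z]) for x in az],np.float32)+np.float32(best[1:])
            v=cv2.remap(col,P[None,:,0],P[None,:,1],1)[0]; print("   z%d  "%z," ".join("%4d"%x for x in fn(v)))
E
```

```text
view 5 az 49.8 img offset (np.float64(-1.5), np.float64(1.25))
max  az     36   42   48   54   60   66   72   78   84   90   96  102  108  114
   z155     56   62   70   53   54   59   53   52   54   54   53   53   52   64
   z153     63   80  119  124   96   59   54   54   53   55   53   55   54   53
   z151     97  102  115   61   53   53   53   53   55   55   58   56   56   56
   z149    191  188  173   56   53   53   55   53   52   53   46   60   59   59
   z147    187  187  166   59   57   52   52   59   96  102   47   53   60   61
   z145    186  187  146   59   60   58  107  122  122  122   59   39   60   60
   z143    187  188  106   62   60   89   99   92   91   90   57   30   51   59
R-B  az     36   42   48   54   60   66   72   78   84   90   96  102  108  114
   z155      5    5    7    5    6    6    5    5    6    6    5    4    5    5
   z153      6    8   15   17   12    5    6    4    4    5    4    5    5    5
   z151     15   16   19    4    5    5    4    4    5    6    6    4    4    4
   z149     39   39   36    3    5    3    5    6    5    5    2    4    3   
[... 2229 characters left out ...]
   46   69   65   69   83   70   75   95   93   94   90   91
R-B  az   -144 -138 -132 -126 -120 -114 -108 -102  -96  -90  -84  -78  -72  -66
   z155      6    7    5    8    6    6    7    6    6    5    6    6    8    7
   z153     24   10   14   13   12    8    7    6    7    8    8    8    8    7
   z151     12    9   13   13    6    8    7    7    7    9    5    5    4    7
   z149     10   11    8    7    6    8    6    8    7    8    8    8    8    8
   z147      7    8    6    8    8    8    7    7    8    7    8    8    7    6
   z145     10    8    4    8    6    7    7    5   15    9    7   11    8    8
   z143      8    8    2    6    5    6    8    6    7    7    7    6    8    8
```

```bash
python3 - <<'E'
from h import *
N=np.array([547.4,13.2]); ims=[]
for k in(3,5,6,7):
    c=np.load(f"s{k}.npz"); o=-c["R"].T@c["t"]; a=np.arctan2(o[1]-N[1],o[0]-N[0])
    ex=np.array([-np.sin(a),np.cos(a),0]); C=np.r_[N+17*np.array([np.cos(a),np.sin(a)]),147]; d=C-o; d/=np.linalg.norm(d); ey=np.cross(d,ex)
    s=np.array([proj(c,C+sx*19*ex+sy*14*ey) for sx,sy in((-1,-1),(1,-1),(1,1),(-1,1))],np.float32)
    M=cv2.getPerspectiveTransform(s,np.array([[0,0],[400,0],[400,295],[0,295]],np.float32))
    im=cv2.warpPerspective(c["color"],M,(400,295),flags=cv2.INTER_CUBIC)[:,:,::-1].astype(float)
    im=255*np.clip((im-20)/120,0,1)**.8
    def F(X):
        q=M@np.r_[proj(c,X),1]; return (q[:2]/q[2]).round().astype(int).tolist()
    im=im.astype(np.uint8).copy(); cv2.putText(im,str(k),(5,285),0,.6,(0,0,255)); ims.append(im)
    sl=np.radians({3:41.5,5:71.6,6:71.6,7:-108.4}[k])
    W=lambda r,t,z:[N[0]+r*np.cos(sl)-t*np.sin(sl),N[1]+r*np.sin(sl)+t*np.cos(sl),z]
    print(k,"slot floor r23 L/R",F(W(23,-5,142)),F(W(23,5,142)),"at r14",F(W(14,-5,142)),F(W(14,5,142)),"top r14 z152",F(W(14,-5,152)),F(W(14,5,152)))
cv2.imwrite("pics/zoom.png",np.vstack([np.hstack(ims[:2]),np.hstack(ims[2:])]))
E
```

```text
3 slot floor r23 L/R [208, 234] [310, 213] at r14 [185, 160] [285, 139] top r14 z152 [185, 97] [288, 76]
5 slot floor r23 L/R [241, 231] [337, 199] at r14 [206, 160] [301, 129] top r14 z152 [206, 98] [304, 66]
6 slot floor r23 L/R [118, 222] [222, 233] at r14 [131, 147] [233, 157] top r14 z152 [129, 84] [234, 95]
7 slot floor r23 L/R [119, 223] [224, 233] at r14 [132, 146] [234, 156] top r14 z152 [130, 85] [235, 95]
```

View pics/zoom.png

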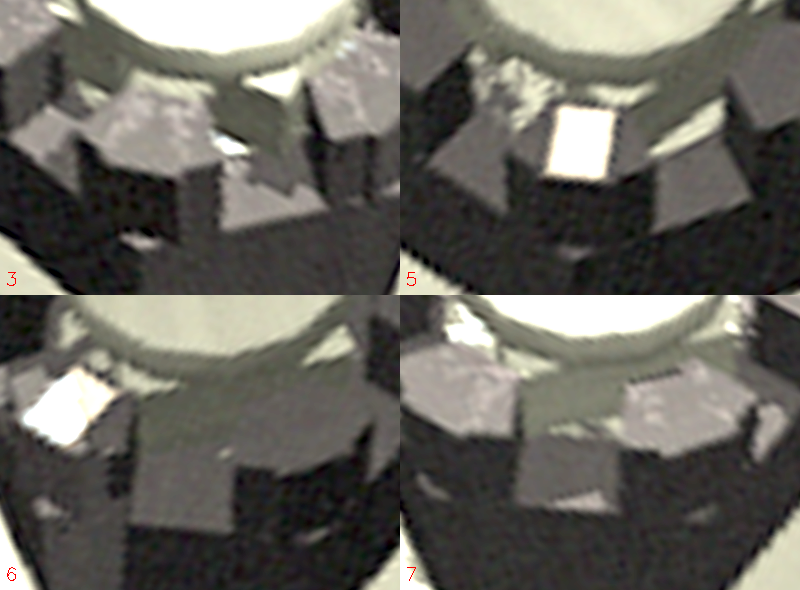

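Now it reads clearly. The olive faces are vertical walls beside the hole, and the bright patches are level stud metal (the hole's floor or a ledge). The wall lines run at about azimuth 0–9°, so the hole lies near azimuth 5° and the slot at 11.6° nearly fits it. I'll orbit to look straight along it.

```bash
python3 -m creep '[{"hand":1,"tx":0.0275,"ty":0.001,"tz":0,"spin":-10.6},{"hand":1,"tx":0.0275,"ty":0.002,"tz":0,"spin":-10.6},{"hand":1,"tx":0.0275,"ty":0.001,"tz":0,"spin":-10.6},{"hand":1,"tx":0.0275,"ty":0.002,"tz":0,"spin":-10.6},{"hand":1,"tx":0.0275,"ty":0.001,"tz":0,"spin":-10.6}]' >/dev/null&& python3 -m creep '[{"hand":1,"tx":0.0275,"ty":0.001,"tz":0,"spin":-10.6},{"hand":1,"tx":0.0275,"ty":0.002,"tz":0,"spin":-10.6},{"hand":1,"tx":0.0275,"ty":0.001,"tz":0,"spin":-10.6},{"hand":1,"tx":0.0275,"ty":0.002,"tz":0,"spin":-10.6},{"hand":1,"tx":0.0275,"ty":0.001,"tz":0,"spin":-10.6}]'>/dev/null && python3 -m creep '[{"hand":1,"tx":0,"ty":0,"tz":0,"spin":0},{"hand":1,"tx":0,"ty":0,"tz":0,"spin":0}]' && python3 snap.py 8 && cat > asc.py <<'E'
import sys; from h import *
k,az=sys.argv[1],float(sys.argv[2]); Z=float(sys.argv[3]) if len(sys.argv)>3 else 142
c=np.load(f"s{k}.npz"); o=-c["R"].T@c["t"]; N=np.array([547.4,13.2])
print("cam az",np.degrees(np.arctan2(o[1]-N[1],o[0]-N[0])).round(1))
a=np.radians(az); t=np.arange(-12,12.1,1); col=c["color"].astype(np.float32)
print("      "," ".join("%4d"%x for x in t))
for r in np.arange(28,3,-1.):
    P=np.array([proj(c,[N[0]+r*np.cos(a)-x*np.sin(a),N[1]+r*np.sin(a)+x*np.cos(a),Z]) for x in t],np.float32)
    v=cv2.remap(col,P[None,:,0],P[None,:,1],1)[0]; print("r%4.0f  "%r," ".join("%3d%s"%(p.max(),"*" if p[0]-p[2]>11 else "." ) for p in v))
E
python3 asc.py 8 5
```

```text
time: 21.8
tool_pos: [681.2, -50.8, 199.5]
tcp_rot: [-3.141, 0.001, 1.274]
contact_force: [0.0, -0.4, 0.6]
grip_width: 92.0
finger_force: 0.0
[681.1 -51.1 199.7] 1.273 [ 46. 193.]
cam az 5.6
        -12  -11  -10   -9   -8   -7   -6   -5   -4   -3   -2   -1    0    1    2    3    4    5    6    7    8    9   10   11   12
r  28    27.  28.  29.  31.  30.  31.  32.  30.  31.  30.  32.  32.  31.  31.  31.  31.  31.  30.  34.  33.  30.  30.  32.  33.  32.
r  27    31.  26.  31.  29.  32.  32.  31.  32.  32.  31.  31.  29.  31.  31.  30.  27.  33.  31.  31.  31.  32.  34.  33.  31.  31.
r  26    30.  26.  30.  31.  30.  30.  31.  30.  33.  30.  31.  32.  31.  31.  31.  28.  30.  31.  29.  30.  32.  33.  34.  31.  31.
r  25    29.  30.  29.  29.  29.  31.  29.  30.  30.  31.  34.  31.  33.  29.  31.  31.  29.  32.  30.  29.  31.  34.  32.  28.  32.
r  24    27.  26.  29.  33.  33.  34.  32.  32.  30.  28.  34.  30.  30.  30.  32.  31.  29.  29.  34.  28.  30.  32.  30.  30.  32.
r  23    28.  29.  39.  54.  47.  34.  29.  35.  33.  29.  31.  31.  37.  34.  31.  30.  31.  28.  30.  30.  32.
[... 1847 characters left out ...]
  79.  55.  48.  71.  87.  99. 109.
r   8    87.  88. 104.  97.  92.  89. 104.  93. 101.  96.  88.  61. 112* 117* 114* 115* 113* 114*  73.  57.  54.  67.  88.  90. 163.
r   7    82.  87.  90. 103. 102. 103.  90.  94.  87.  96.  94.  92* 111* 118* 114* 114* 113* 100.  73.  57.  54.  91.  93. 164. 226.
r   6    64.  76.  84. 100. 105.  91.  77.  69.  81.  92.  93.  84. 111* 114* 115* 113* 113* 114*  74.  58.  61.  89. 116. 214. 221.
r   5    60.  60.  73.  93.  88.  60.  58.  55.  90*  93.  65.  66.  71.  69.  70.  88.  95* 105*  82.  55.  55.  59.  84. 119. 190.
r   4    72.  56.  55.  63.  53.  55.  58.  54.  66.  56.  52.  54.  55.  57.  58.  58.  58.  65.  56.  56.  58.  55.  55.  63.  96.
```

The rectified map shows the slot floor at t = -1.4 to 8.6 mm and the hole's right edge at about 6.3, so the hole sits about 2.3 mm (9°) clockwise of this slot. I'll regrasp the nut, turn it about 9° more, and check again.

```bash
python3 - <<'E'
from h import *
goto(547.6,12.9,140,np.radians(101.95))
E
```

```text
time 21.85 tcp [681.1 -51.1 199.7] yaw 1.273 shift m [ 0.0221 -0.1464  0.0597] spin -28.99968328369698 q6 0.11
```

```bash
python3 -m creep '[{"hand":1,"tx":0.0074,"ty":-0.0488,"tz":0,"spin":0},{"hand":1,"tx":0.0074,"ty":-0.0488,"tz":0,"spin":0},{"hand":1,"tx":0.0073,"ty":-0.0488,"tz":0,"spin":-9},{"hand":1,"tx":0,"ty":0,"tz":0,"spin":-10},{"hand":1,"tx":0,"ty":0,"tz":0,"spin":-10}]' >/dev/null&& python3 -m creep '[{"hand":1,"tx":0,"ty":0,"tz":0,"spin":0},{"hand":1,"tx":0,"ty":0,"tz":0.03,"spin":0},{"hand":1,"tx":0,"ty":0,"tz":0.03,"spin":0},{"hand":1,"tx":0,"ty":0,"tz":0,"spin":0}]' && python3 -m creep '[{"hand":0.5,"tx":0,"ty":0,"tz":0,"spin":0},{"hand":0,"tx":0,"ty":0,"tz":0,"spin":0},{"hand":0,"tx":0,"ty":0,"tz":0,"spin":0},{"hand":0,"tx":0,"ty":0,"tz":0,"spin":0},{"hand":0,"tx":0,"ty":0,"tz":0,"spin":0}]'
```

```text
time: 22.98
tool_pos: [546.4, 13.1, 138.0]
tcp_rot: [-3.137, -0.001, 1.777]
contact_force: [0.2, 0.5, 0.5]
grip_width: 91.7
finger_force: 0.0
time: 23.6
tool_pos: [547.7, 13.4, 139.9]
tcp_rot: [-3.141, 0.0, 1.782]
contact_force: [-10.9, -2.2, 4.6]
grip_width: 46.2
finger_force: 6.9
```

```bash
python3 -m creep '[{"hand":0,"tx":0,"ty":-0.0007,"tz":0,"spin":0},{"hand":0,"tx":0,"ty":0,"tz":0,"spin":0},{"hand":0,"tx":0,"ty":0,"tz":0,"spin":4.5},{"hand":0,"tx":0,"ty":0,"tz":0,"spin":4.5},{"hand":0,"tx":0,"ty":0,"tz":0,"spin":0}]' && python3 -m creep '[{"hand":0,"tx":0,"ty":0,"tz":0,"spin":0},{"hand":0.8,"tx":0,"ty":0,"tz":0,"spin":0},{"hand":1,"tx":0,"ty":0,"tz":0,"spin":0}]' && python3 -m creep '[{"hand":1,"tx":0,"ty":0,"tz":-0.03,"spin":0},{"hand":1,"tx":0,"ty":0,"tz":-0.03,"spin":0}]' && python3 - <<'E'
from h import *
goto(681.1,-51,200,1.273)
E
```

```text
time: 24.22
tool_pos: [547.5, 13.4, 139.9]
tcp_rot: [3.141, 0.0, 1.625]
contact_force: [1.5, -0.8, 0.3]
grip_width: 46.2
finger_force: 30.0
time: 24.6
tool_pos: [546.8, 13.2, 139.5]
tcp_rot: [-3.141, 0.0, 1.625]
contact_force: [1.1, -0.6, -0.3]
grip_width: 61.2
finger_force: 0.0
time: 24.85
tool_pos: [546.7, 13.3, 200.0]
tcp_rot: [-3.14, -0.0, 1.625]
contact_force: [0.7, -0.6, -0.8]
grip_width: 81.1
finger_force: 0.0
time 24.85 tcp [546.7  13.3 200. ] yaw 1.625 shift m [-0.0714  0.1308 -0.0002] spin 20.160183199304285 q6 -0.17
```

```bash
python3 -m creep '[{"hand":1,"tx":-0.0238,"ty":0.0436,"tz":0,"spin":0},{"hand":1,"tx":-0.0238,"ty":0.0436,"tz":0,"spin":0},{"hand":1,"tx":-0.0238,"ty":0.0436,"tz":0,"spin":0},{"hand":1,"tx":0,"ty":0,"tz":0,"spin":10.1},{"hand":1,"tx":0,"ty":0,"tz":0,"spin":10.1}]' >/dev/null&& python3 -m creep '[{"hand":1,"tx":0,"ty":0,"tz":0,"spin":0},{"hand":1,"tx":0,"ty":0,"tz":0,"spin":0}]' && python3 snap.py 9 && python3 asc.py 9 3 | cut -c1-130
```

```text
time: 25.72
tool_pos: [681.4, -50.9, 199.7]
tcp_rot: [-3.141, 0.0, 1.276]
contact_force: [-0.4, 0.9, 0.1]
grip_width: 91.6
finger_force: 0.0
[681.5 -50.9 199.8] 1.275 [ 45. 192.]
cam az 5.5
        -12  -11  -10   -9   -8   -7   -6   -5   -4   -3   -2   -1    0    1    2    3    4    5    6    7    8    9   10   11   1
r  28    30.  29.  29.  30.  30.  30.  31.  28.  30.  32.  31.  31.  32.  31.  28.  29.  31.  29.  29.  28.  28.  32.  30.  30.  3
r  27    29.  32.  29.  29.  31.  30.  30.  30.  26.  30.  30.  31.  31.  29.  30.  31.  29.  31.  30.  30.  29.  29.  32.  28.  2
r  26    30.  31.  32.  30.  30.  29.  28.  28.  28.  30.  33.  32.  32.  31.  29.  30.  31.  29.  28.  30.  29.  31.  28.  30.  2
r  25    30.  30.  30.  31.  29.  32.  32.  31.  29.  33.  32.  30.  27.  28.  30.  30.  30.  30.  29.  31.  29.  32.  31.  30.  3
r  24    27.  28.  31.  31.  29.  29.  30.  31.  30.  30.  31.  32.  29.  32.  30.  29.  30.  31.  29.  29.  26.  29.  30.  31.  3
r  23    31.  28.  30.  28.  30.  31.  28.  29.  30.  30.  30.  32.  29.  30.  30.  30.  30.  26.  30.  30.  31.  31.  29.  
[... 1795 characters left out ...]
9.  86.  92*  83.  89. 102. 150. 223. 219. 21
r   8    95.  95.  88.  91.  95.  87.  92.  95.  93. 111* 111* 106*  74.  69.  64.  69.  86*  75.  67.  97. 103. 214. 220. 219. 21
r   7   101. 109.  94.  96.  92.  88.  96.  90.  85. 112* 112* 114*  89.  73.  54.  65.  65.  55.  66.  97. 180. 220. 221. 220. 22
r   6    99.  98. 107. 107.  91.  85.  78.  62.  81.  90* 113* 112*  91.  64.  69.  57.  54.  55.  60.  66.  99. 157. 211. 220. 22
r   5    96. 101.  95.  87.  74.  65.  55.  55.  74.  90.  90.  72.  63.  55.  59.  55.  60.  76.  82.  56.  56.  62.  92. 158. 19
r   4    89.  94.  79.  66.  55.  57.  57.  55.  67.  64.  49.  53.  56.  58.  59.  58.  60.  67.  54.  55.  55.  54.  55.  68. 10
```

```bash
python3 - <<'E'
from h import *
goto(422,-69,200,np.radians(115))
E
```

```text
time 25.77 tcp [681.5 -50.9 199.8] yaw 1.275 shift m [-9.300e-02 -2.429e-01 -1.000e-04] spin -41.947962081925425 q6 0.11
```

```bash
python3 -m creep '[{"hand":1,"tx":-0.0186,"ty":-0.0486,"tz":0,"spin":0},{"hand":1,"tx":-0.0186,"ty":-0.0486,"tz":0,"spin":0},{"hand":1,"tx":-0.0186,"ty":-0.0486,"tz":0,"spin":0},{"hand":1,"tx":-0.0186,"ty":-0.0486,"tz":0,"spin":0},{"hand":1,"tx":-0.0186,"ty":-0.0486,"tz":0,"spin":0}]' >/dev/null&& python3 -m creep '[{"hand":1,"tx":0,"ty":0,"tz":0,"spin":-10.5},{"hand":1,"tx":0,"ty":0,"tz":0,"spin":-10.5},{"hand":1,"tx":0,"ty":0,"tz":0,"spin":-10.5},{"hand":1,"tx":0,"ty":0,"tz":0,"spin":-10.5},{"hand":1,"tx":0,"ty":0,"tz":0,"spin":0}]'>/dev/null && python3 -m creep '[{"hand":1,"tx":0,"ty":0,"tz":0,"spin":0},{"hand":1,"tx":0,"ty":0,"tz":0,"spin":0}]' && python3 snap.py 10 && python3 asc.py 10 183 | cut -c1-150|tail -22 && python3 - <<'E'
from h import *
N=np.array([547.4,13.2]); ims=[]
for k in(8,9,10):
    c=np.load(f"s{k}.npz"); o=-c["R"].T@c["t"]; a=np.arctan2(o[1]-N[1],o[0]-N[0])
    ex=np.array([-np.sin(a),np.cos(a),0]); C=np.r_[N+17*np.array([np.cos(a),np.sin(a)]),147]; d=C-o; d/=np.linalg.norm(d); ey=np.cross(d,ex)
    s=np.array([proj(c,C+sx*19*ex+sy*14*ey) for sx,sy in((-1,-1),(1,-1),(1,1),(-1,1))],np.float32)
    M=cv2.getPerspectiveTransform(s,np.array([[0,0],[400,0],[400,295],[0,295]],np.float32))
    im=cv2.warpPerspective(c["color"],M,(400,295),flags=cv2.INTER_CUBIC)[:,:,::-1].astype(float)
    im=(255*np.clip((im-20)/120,0,1)**.8).astype(np.uint8); ims.append(im)
ims.append(ims[0]*0)
cv2.imwrite("pics/zoom2.png",np.vstack([np.hstack(ims[:2]),np.hstack(ims[2:])]))
E
```

```text
time: 27.28
tool_pos: [422.0, -68.3, 199.8]
tcp_rot: [3.142, 0.0, 2.004]
contact_force: [-0.5, 0.4, 0.1]
grip_width: 91.6
finger_force: 0.0
[422.  -68.3 199.8] 2.004 [469. 193.]
r  25    35.  35.  34.  33.  37.  35.  34.  33.  34.  34.  33.  35.  37.  35.  34.  33.  33.  34.  35.  32.  35.  36.  34.  32.  32.
r  24    34.  34.  35.  35.  35.  33.  31.  32.  32.  32.  33.  36.  35.  33.  34.  33.  34.  34.  32.  34.  34.  35.  31.  34.  30.
r  23    40.  39.  37.  37.  35.  38.  45.  49.  50.  49.  46.  48.  49.  52.  46.  46.  41.  41.  40.  36.  35.  31.  37.  40.  38.
r  22    48.  38.  31.  36.  32.  33.  53.  67.  62.  77.  64.  65.  61.  86.  86.  79.  60.  34.  39.  37.  41.  31.  29.  39.  55.
r  21    40.  38.  34.  31.  36.  35.  45.  54.  52.  53.  53.  53.  57.  76.  84.  82.  57.  34.  33.  33.  41.  34.  30.  31.  32.
r  20    41.  38.  33.  33.  33.  35.  44.  55.  53.  53.  52.  52.  52.  77.  82.  79.  53.  33.  34.  35.  39.  32.  32.  33.  30.
r  19    40.  38.  34.  33.  34.  36.  47.  55.  54.  52.  53.  53.  56.  77.  83.  82.  56.  34.  35.  34.  38.  34.  30.  
[... 1303 characters left out ...]
  95. 104.  93.  82.  81.  80.  83.
r   8    83.  81.  91.  86.  96.  83.  92. 108* 108* 107*  93* 105* 112* 110* 108* 103*  85.  98.  96.  94.  85.  81.  79.  80.  81.
r   7    97.  92.  89.  90.  83.  81.  77. 106* 110* 109* 110*  94*  93* 108*  89. 106*  88.  85. 101. 105.  90.  82.  83.  81.  84.
r   6    91.  89.  80.  75.  66.  61.  67.  80. 106* 104* 102*  94*  92*  72.  83. 107*  77.  61.  67.  76.  82.  85.  81.  81.  87.
r   5    89.  78.  72.  61.  61.  61.  59.  75.  61.  62.  63.  61.  62.  64.  56.  72.  74.  62.  62.  62.  67.  80.  84.  81.  85.
r   4    80.  62.  63.  60.  62.  59.  67.  75.  73.  71.  69.  68.  69.  67.  67.  64.  57.  57.  60.  60.  61.  62.  72.  77.  82.
```

View pics/zoom2.png

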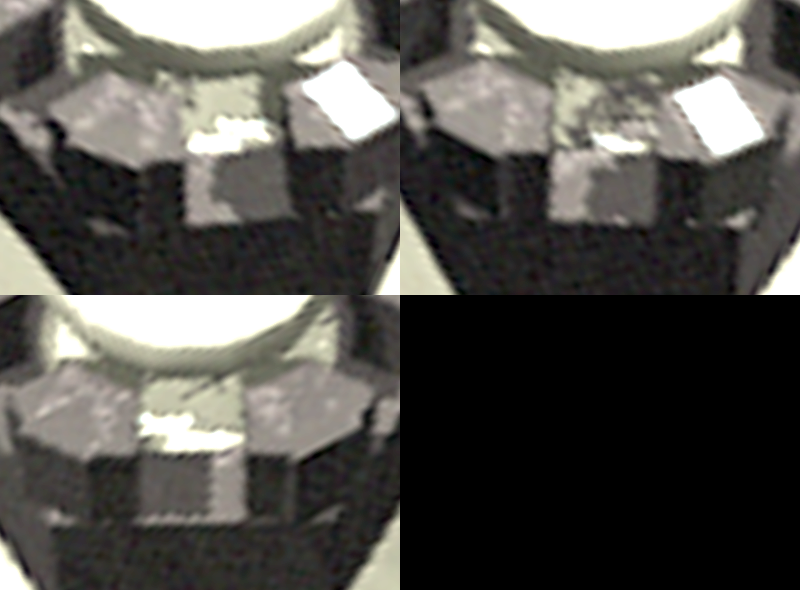

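View 10 (bottom left) shows the bright hole floor filling the slot from wall to wall, and view 9 shows the same from the other end. The slot is lined up with the hole at azimuth about 3° and the nut is free. Next is the pin.

```bash
python3 - <<'E'
from h import *
c=cap("top"); e=ray(c,328,231,3);t=ray(c,320,213,3); print(e,t,np.degrees(np.arctan2(*(t-e)[:2][::-1])))
goto(430,-245,200,np.arctan2(*(t-e)[:2][::-1]))
m=cv2.inRange(cv2.cvtColor(c["color"],cv2.COLOR_RGB2HSV),(20,150,120),(30,255,255))
n,l,s,ce=cv2.connectedComponentsWithStats(m)
for i in range(1,n):
    if s[i,4]>8: print(s[i],ce[i],ray(c,*ce[i],15).round())
E
```

```text
[ 408.89045189 -254.92611391    3.        ] [ 475.85691605 -225.36418491    3.        ] 23.818762585695687
time 27.38 tcp [422.  -68.3 199.8] yaw 2.004 shift m [-0.1637 -0.067  -0.0002] spin -88.98491925324487 q6 -0.77
[ 58 217  17  21  70] [ 65.91428571 227.4       ] [403. 715.  15.]
[190 221   9   9  61] [194.32786885 225.36065574] [419. 242.  15.]
[166 224   9   9  63] [170.         227.87301587] [408. 331.  15.]
```

```bash
python3 -m creep '[{"hand":1,"tx":-0.0546,"ty":-0.0223,"tz":0,"spin":0},{"hand":1,"tx":-0.0546,"ty":-0.0223,"tz":0,"spin":0},{"hand":1,"tx":-0.0546,"ty":-0.0223,"tz":0,"spin":0},{"hand":1,"tx":0,"ty":0,"tz":0,"spin":10.6},{"hand":1,"tx":0,"ty":0,"tz":0,"spin":10.6}]' >/dev/null&& python3 -m creep '[{"hand":1,"tx":0,"ty":0,"tz":0,"spin":10.6},{"hand":1,"tx":0,"ty":0,"tz":0,"spin":10.6},{"hand":1,"tx":0,"ty":0,"tz":0,"spin":10.6},{"hand":1,"tx":0,"ty":0,"tz":0,"spin":10.6},{"hand":1,"tx":0,"ty":0,"tz":0,"spin":10.6}]'>/dev/null && python3 -m creep '[{"hand":1,"tx":0,"ty":0,"tz":0,"spin":10.6},{"hand":1,"tx":0,"ty":0,"tz":0,"spin":6},{"hand":1,"tx":0,"ty":0,"tz":0,"spin":0},{"hand":1,"tx":0,"ty":0,"tz":0,"spin":0}]' && cat > pin.py <<'E'
from h import *
c=cap("wrist"); col=c["color"]
hsv=cv2.cvtColor(col,cv2.COLOR_RGB2HSV)
m=cv2.inRange(hsv,(0,0,60),(179,75,255)); m[240:]=0
n,l,s,ce=cv2.connectedComponentsWithStats(m)
for i in range(1,n):
    if s[i,4]<100: continue
    ys,xs=np.nonzero(l==i)
    W=np.array([ray(c,u,v,3)[:2] for u,v in zip(xs,ys)])
    (cx,cy),(w,h),an=cv2.minAreaRect(W.astype(np.float32))
    print(s[i],"rect",round(cx,1),round(cy,1),round(w,1),round(h,1),round(an,1))
    if 80<max(w,h)<110 and min(w,h)<32:
        q=W-W.mean(0); ev,V=np.linalg.eigh(q.T@q); d=V[:,1]; p=q@d; wd=q@V[:,0]
        # eye end is wider
        lo=np.ptp(wd[p<p.min()+20]); hi=np.ptp(wd[p>p.max()-20]);
        if hi>lo: d=-d; p=-p
        nrm=np.array([-d[1],d[0]]); L=p.max()-p.min()
        sh=(p>p.min()+35); A=np.polyfit(p[sh],(q@nrm)[sh],1); th=np.arctan2(d[1],d[0])+np.arctan(A[0])
        tip=W.mean(0)+d*p.max()+nrm*np.polyval(A,p.max())
        dd=np.array([np.cos(th),np.sin(th)]); print("  heading deg",np.degrees(th).round(2),"len",L.round(1),"tip",tip.round(1),"origin",(tip-73*dd).round(1),"eye end",(W.mean(0)+d*p.min()).round(1))
E
python3 pin.py; python3 - <<'E'
from h import *
goto(0,0,0)
E
```

```text
time: 29.12
tool_pos: [430.2, -245.1, 199.7]
tcp_rot: [-3.142, 0.0, 0.422]
contact_force: [0.5, 0.2, 0.3]
grip_width: 92.2
finger_force: 0.0
[   0    0  119   75 6484] rect 476.7 7.2 69.6 137.5 24.2
[  334     0   138   133 10579] rect 603.0 -333.3 130.4 109.7 11.7
[248 127  15  72 482] rect 439.9 -236.4 85.0 17.1 24.2
  heading deg 24.08 len 85.1 tip [ 478.7 -219.1] origin [ 412.1 -248.9] eye end [ 400.9 -253.5]
[ 365  164   97   76 3954] rect 469.8 -436.4 91.8 79.5 81.0
[142 229  33  11 186] rect 303.0 -163.9 11.9 44.4 43.5
[339 229  33  11 192] rect 405.1 -390.6 12.1 43.9 6.6
time 29.18 tcp [ 430.2 -245.1  199.8] yaw 0.422 shift m [-0.2922 -0.3997  0.1998] spin None q6 0.48
```

```bash
python3 -m creep '[{"hand":0.6,"tx":-0.01,"ty":-0.002,"tz":0.05,"spin":0},{"hand":0.6,"tx":-0.01,"ty":-0.002,"tz":0.05,"spin":0},{"hand":0.6,"tx":0,"ty":0,"tz":0.05,"spin":0},{"hand":0.6,"tx":0,"ty":0,"tz":0.025,"spin":0},{"hand":0.6,"tx":0,"ty":0,"tz":0,"spin":0}]' && python3 -m creep '[{"hand":0.6,"tx":0,"ty":0,"tz":0.004,"spin":0},{"hand":0.6,"tx":0,"ty":0,"tz":0.0045,"spin":0},{"hand":0.6,"tx":0,"ty":0,"tz":0,"spin":0}]' && python3 - <<'E'
from h import *
goto(410.3,-249.7,16,.4206)
E
```

```text
time: 29.8
tool_pos: [409.4, -248.8, 23.3]
tcp_rot: [-3.138, 0.002, 0.421]
contact_force: [0.3, -0.7, 0.3]
grip_width: 55.3
finger_force: 0.0
time: 30.18
tool_pos: [410.6, -249.7, 16.8]
tcp_rot: [3.141, -0.0, 0.421]
contact_force: [0.1, 0.4, 0.2]
grip_width: 55.1
finger_force: 0.0
time 30.18 tcp [ 410.6 -249.7   16.8] yaw 0.421 shift m [-0.0002 -0.0002  0.0008] spin -0.005471516576662339 q6 0.44
```

```bash
python3 -m creep '[{"hand":0.3,"tx":0,"ty":0,"tz":0.001,"spin":0},{"hand":0,"tx":0,"ty":0,"tz":0,"spin":0},{"hand":0,"tx":0,"ty":0,"tz":0,"spin":0},{"hand":0,"tx":0,"ty":0,"tz":0,"spin":0},{"hand":0,"tx":0,"ty":0,"tz":0,"spin":0}]' && python3 -m creep '[{"hand":0,"tx":0,"ty":0,"tz":0,"spin":0},{"hand":0,"tx":0,"ty":0,"tz":-0.05,"spin":0},{"hand":0,"tx":0,"ty":0,"tz":-0.0625,"spin":0},{"hand":0,"tx":0,"ty":0,"tz":-0.0625,"spin":0},{"hand":0,"tx":0,"ty":0,"tz":0,"spin":0}]' && python3 pin.py; python3 - <<'E'
from h import *
H=np.radians(3.1); p=np.array([547.2,13.1])-np.array([np.cos(H),np.sin(H)])*(37+2+62)
print(p); goto(*p,190,H)
E
```

```text
time: 30.8
tool_pos: [410.4, -249.6, 15.3]
tcp_rot: [3.141, -0.0, 0.42]
contact_force: [0.2, -0.7, 0.8]
grip_width: 17.1
finger_force: 30.0
time: 31.42
tool_pos: [412.4, -251.2, 195.0]
tcp_rot: [3.132, -0.004, 0.42]
contact_force: [-0.3, 0.5, -0.8]
grip_width: 17.2
finger_force: 30.0
[   0    0   91   46 2907] rect 469.9 10.8 40.4 99.4 24.2
[ 336    0  136  114 9119] rect 596.8 -333.9 115.7 110.3 12.9
[ 241  115   32  125 1602] rect 406.5 -253.8 151.2 38.9 23.8
[ 369  149   97   88 4573] rect 470.6 -435.6 90.9 79.3 81.1
[211 229  27  11 176] rect 327.1 -244.2 13.7 32.9 23.8
[276 229  28  11 194] rect 360.4 -319.6 13.7 34.5 23.8
[446.3477963    7.63803989]
time 31.48 tcp [ 411.1 -250.1  192.1] yaw 0.42 shift m [ 0.1374 -0.2209  0.0014] spin 20.98809405302383 q6 0.44
```

```bash
python3 -m creep '[{"hand":0,"tx":0.0254,"ty":-0.045,"tz":0,"spin":0},{"hand":0,"tx":0.0254,"ty":-0.045,"tz":0,"spin":0},{"hand":0,"tx":0.0254,"ty":-0.045,"tz":0,"spin":0},{"hand":0,"tx":0.0254,"ty":-0.045,"tz":0,"spin":0},{"hand":0,"tx":0.0254,"ty":-0.045,"tz":0,"spin":0}]' >/dev/null&& python3 -m creep '[{"hand":0,"tx":0,"ty":0,"tz":0,"spin":10.5},{"hand":0,"tx":0,"ty":0,"tz":0,"spin":10.5},{"hand":0,"tx":0,"ty":0,"tz":0,"spin":0},{"hand":0,"tx":0,"ty":0,"tz":0,"spin":0}]' && cat > hand.py <<'E'
from h import *
c=cap("wrist"); p,r,R=pose(); z=p[2]-12.5
g=c["color"]
# pin edges along tool-x stations: sample across tool y at height z
for x in range(14,78,4):
    ys=np.arange(-14,14.1,.5)
    P=np.array([proj(c,p+R@np.array([x,y,12.5])) for y in ys],np.float32)
    v=cv2.remap(g,P[None,:,0],P[None,:,1],1)[0].astype(int)
    print(x,"v%.0f"%P[0,1]," ".join("%d"%a for a in v.max(1)[::2]))
E
python3 hand.py; python3 - <<'E'
from h import *
goto(435.4,7,159.5,np.radians(3.1))
E
```

```text
time: 32.6
tool_pos: [434.0, 7.6, 189.3]
tcp_rot: [-3.141, 0.002, 0.057]
contact_force: [-0.1, -0.1, 0.4]
grip_width: 17.1
finger_force: 30.0
14 v222 233 233 235 223 71 92 92 91 92 86 106 127 140 152 130 103 115 113 112 112 112 158 235 233 233 233 233 234 233
18 v216 234 233 233 233 233 233 234 233 235 198 101 126 139 154 130 124 238 234 233 233 233 233 233 233 233 232 233 233 233
22 v209 233 233 234 233 233 233 233 233 234 202 100 125 138 153 132 107 237 233 233 233 233 233 233 233 233 233 233 233 233
26 v203 202 170 171 171 171 173 108 109 110 105 101 125 137 153 131 107 110 109 108 112 110 110 110 110 111 110 110 110 110
30 v196 61 62 60 62 61 64 61 62 63 62 99 122 136 150 133 115 59 63 63 63 63 63 62 61 61 64 62 61 63
34 v189 61 62 62 61 62 63 63 61 62 60 98 120 135 151 135 116 61 62 62 61 60 63 63 62 62 62 63 62 63
38 v182 110 110 110 111 109 112 111 111 111 109 179 214 225 151 135 114 107 109 111 110 110 110 111 115 115 114 115 115 113
42 v175 108 109 108 109 109 110 136 146 145 173 173 212 224 222 189 128 168 174 174 174 174 175 127 113 114 114 113 115 113
46 v168 171 172 172 
[... 380 characters left out ...]
171 173 173 172 173 169 204 225 222 199 146 152 174 173 174 174 176 111 113 112 112 112 113 113
62 v139 172 173 173 173 172 173 172 172 174 174 156 202 224 222 204 149 136 174 174 174 173 174 171 168 169 171 113 112 111
66 v131 172 173 172 172 174 172 172 171 173 172 153 201 224 221 205 155 123 174 173 174 173 172 173 173 173 173 173 175 173
70 v123 172 173 173 172 174 172 173 172 172 173 152 198 222 222 207 158 126 174 174 174 172 174 174 173 173 173 174 173 174
74 v115 171 172 173 172 171 173 173 173 174 173 172 168 140 141 120 144 173 172 174 174 172 174 172 173 173 173 173 173 173
time 32.65 tcp [434.1   7.5 189.6] yaw 0.056 shift m [0.0013 0.0006 0.0301] spin 0.12525403778795408 q6 1.36
```

```bash
python3 -m creep '[{"hand":0,"tx":0,"ty":0.0003,"tz":0.015,"spin":0},{"hand":0,"tx":0,"ty":0,"tz":0.0152,"spin":0},{"hand":0,"tx":0.008,"ty":0,"tz":0,"spin":0},{"hand":0,"tx":0,"ty":0,"tz":0,"spin":0},{"hand":0,"tx":0,"ty":0,"tz":0,"spin":0}]' && python3 -m creep '[{"hand":0,"tx":0.005,"ty":0,"tz":0,"spin":0},{"hand":0,"tx":0.005,"ty":0,"tz":0,"spin":0},{"hand":0,"tx":0.005,"ty":0,"tz":0,"spin":0},{"hand":0,"tx":0,"ty":0,"tz":0,"spin":0}]'
```

```text
time: 33.28
tool_pos: [442.9, 7.7, 160.5]
tcp_rot: [3.141, -0.001, 0.054]
contact_force: [-0.3, -0.6, -0.3]
grip_width: 17.3
finger_force: 30.0
time: 33.78
tool_pos: [457.9, 8.6, 160.0]
tcp_rot: [3.141, -0.0, 0.054]
contact_force: [0.2, 0.1, -0.8]
grip_width: 17.2
finger_force: 30.0
```

```bash
python3 -m creep '[{"hand":0,"tx":0.004,"ty":0,"tz":0,"spin":0},{"hand":0,"tx":0.003,"ty":0,"tz":0,"spin":0},{"hand":0,"tx":0,"ty":0,"tz":0,"spin":0}]'
```

```text
time: 34.15
tool_pos: [464.7, 9.0, 160.1]
tcp_rot: [3.141, -0.0, 0.054]
contact_force: [-0.3, 0.1, 0.1]
grip_width: 17.6
finger_force: 30.0
```

```bash
python3 -m creep '[{"hand":0,"tx":0.008,"ty":0,"tz":0,"spin":0},{"hand":0,"tx":0.008,"ty":0,"tz":0,"spin":0},{"hand":0,"tx":0,"ty":0,"tz":0,"spin":0}]' && python3 -m creep '[{"hand":0,"tx":0.008,"ty":0,"tz":0,"spin":0},{"hand":0,"tx":0.008,"ty":0,"tz":0,"spin":0},{"hand":0,"tx":0,"ty":0,"tz":0,"spin":0}]'
```

```text
time: 34.52
tool_pos: [481.1, 9.8, 160.0]
tcp_rot: [3.141, -0.0, 0.054]
contact_force: [-0.9, 0.0, 0.1]
grip_width: 16.9
finger_force: 30.0
time: 34.9
tool_pos: [497.1, 10.7, 160.0]
tcp_rot: [3.141, -0.0, 0.054]
contact_force: [-0.3, -0.3, -0.3]
grip_width: 16.8
finger_force: 30.0
```

```bash
python3 -m creep '[{"hand":0,"tx":0.007,"ty":0,"tz":0,"spin":0},{"hand":0,"tx":0.004,"ty":0,"tz":0,"spin":0},{"hand":0,"tx":0,"ty":0,"tz":0,"spin":0},{"hand":0,"tx":0,"ty":0,"tz":0,"spin":0}]'
```

```text
time: 35.4
tool_pos: [507.2, 11.3, 160.0]
tcp_rot: [3.142, 0.0, 0.054]
contact_force: [-0.6, -0.9, -0.4]
grip_width: 17.5
finger_force: 30.0
```

```bash
python3 -m creep '[{"hand":0,"tx":0.0015,"ty":0,"tz":0.0015,"spin":0},{"hand":0,"tx":0,"ty":0,"tz":0,"spin":0},{"hand":0.3,"tx":0,"ty":0,"tz":0,"spin":0},{"hand":0.4,"tx":0,"ty":0,"tz":0,"spin":0},{"hand":0.4,"tx":0,"ty":0,"tz":0,"spin":0}]' && python3 -m creep '[{"hand":0.4,"tx":0,"ty":0,"tz":0,"spin":0},{"hand":0.4,"tx":0,"ty":0,"tz":-0.02,"spin":0},{"hand":0.4,"tx":0,"ty":0,"tz":-0.06,"spin":0},{"hand":0.4,"tx":0,"ty":0,"tz":-0.06,"spin":0},{"hand":0.4,"tx":0,"ty":0,"tz":0,"spin":0}]' && python3 - <<'E'
from h import *
goto(0,0,0)
c=cap("wrist"); np.savez("s11.npz",**c)
H=np.radians(3.1); d=np.array([np.cos(H),np.sin(H)]); n=np.array([-d[1],d[0]]); N=np.array([547.2,14])
for s in range(-56,44,4):
    v=cv2.remap(c["color"],*[np.array([proj(c,[*(N+d*s+n*t),147]) for t in range(-14,15,2)],np.float32)[None,:,i] for i in(0,1)],1)[0]
    print(s," ".join("%3d"%x for x in v.max(1)))
E
```

```text
time: 36.02
tool_pos: [508.9, 11.4, 158.6]
tcp_rot: [3.141, -0.0, 0.054]
contact_force: [0.6, 1.5, 1.4]
grip_width: 36.5
finger_force: 0.0
time: 36.65
tool_pos: [510.9, 11.2, 303.5]
tcp_rot: [3.14, -0.01, 0.054]
contact_force: [0.2, 0.2, 0.2]
grip_width: 36.5
finger_force: 0.0
time 36.65 tcp [510.9  11.2 303.5] yaw 0.054 shift m [-0.5139 -0.017   0.2982] spin None q6 1.39
-56 167 166 168 166 166 165 166 166 164 166 166 164 165 165 164
-52 167 167 167 167 165 165 166 166 166 165 165 165 166 164 165
-48 167 167 168 167 182 225 213 213 213 211 210 218 222 172 164
-44 167 167 168 167 143 217 182 120 129 141 147 215 195 169 165
-40 168 166 167 165 157 212 181 166 167 167 139 219 163 166 165
-36 168 168 167 164 178 212 166 167 166 165 137 217 187 166 163
-32 167 166 167 163 191 212 163 164 164 165 140 210 211 165 164
-28 168 169 184 189 215 219 214 215 214 214 213 227 226 173 164
-24 158 158 108 125  98 114 117 155 223 176 128 113 111 126 183
-20 112 102 101 113 106  98  65 161 172  91  92 116 106 100 110
-16  83 116 116  78  76 158 186 195 197 182 107  67  97 117  94
-12  67 127 162 218 2
[... 158 characters left out ...]
12 213 212
0 146 216 213 213 212 212 212 211 212 212 212 211 212 212 216
4  69 195 214 212 212 212 212 213 213 213 214 214 214 217 145
8  65 120 147 213 216 215 215 215 215 216 215 217 203 180 106
12  74  96  93  84 100 134 160 184 172 154 163 152 116 115 103
16 116 106 102 108 109 109 100 207 205  79 100 205 241 240 153
20  92  98 102 114 103  97 108 209 158  67  92 107 189 241 187
24 136 115  97  95  95  97 119 210 210 100  90  92 142 142 204
28 140 135 133 183 211 211 142 211 204 189 209 207 206 208 205
32  73 111 137 182 210 212 146 211 201 198 208 207 211 195 140
36 107 107 107  96  84  67  50  92  66  74 100 127 160 168 166
40 168 167 167 167 166 166 165 165 166 166 167 165 167 166 167
```

The pin is home: the eye spans r = -49 to -26 mm, the shank goes straight through, and the tip comes out the far side. Now the castings.

```bash
python3 - <<'E'
from h import *
c=cap("top")
m=cv2.inRange(cv2.cvtColor(c["color"],cv2.COLOR_RGB2HSV),(20,150,120),(30,255,255))
n,l,s,ce=cv2.connectedComponentsWithStats(m)
for i in range(1,n):
    if s[i,4]>8: print(s[i],ce[i],ray(c,*ce[i],15).round())
goto(419,242,200,np.radians(55))
E
```

```text
[ 58 217  17  21  71] [ 65.83098592 227.3943662 ] [403. 715.  15.]
[191 221   8   9  58] [194.44827586 225.34482759] [419. 241.  15.]
[166 224   9   9  64] [169.828125 227.921875] [408. 332.  15.]
time 36.75 tcp [508.8  11.4 298.7] yaw 0.054 shift m [-0.0773 -0.2351  0.0986] spin -51.91370600104216 q6 1.39
```

```bash
python3 -m creep '[{"hand":1,"tx":-0.0155,"ty":-0.047,"tz":0,"spin":0},{"hand":1,"tx":-0.0155,"ty":-0.047,"tz":0,"spin":0},{"hand":1,"tx":-0.0155,"ty":-0.047,"tz":0.03,"spin":0},{"hand":1,"tx":-0.0155,"ty":-0.047,"tz":0.03,"spin":0},{"hand":1,"tx":-0.0155,"ty":-0.047,"tz":0.038,"spin":0}]' >/dev/null&& python3 -m creep '[{"hand":1,"tx":0,"ty":0,"tz":0,"spin":-10.4},{"hand":1,"tx":0,"ty":0,"tz":0,"spin":-10.4},{"hand":1,"tx":0,"ty":0,"tz":0,"spin":-10.4},{"hand":1,"tx":0,"ty":0,"tz":0,"spin":-10.4},{"hand":1,"tx":0,"ty":0,"tz":0,"spin":-10.4}]'>/dev/null && python3 -m creep '[{"hand":1,"tx":0,"ty":0,"tz":0,"spin":0},{"hand":1,"tx":0,"ty":0,"tz":0,"spin":0}]' && cat > cast.py <<'E'
from h import *
c=cap("wrist"); m=cv2.inRange(cv2.cvtColor(c["color"],cv2.COLOR_RGB2HSV),(19,140,90),(32,255,255))
n,l,s,ce=cv2.connectedComponentsWithStats(cv2.morphologyEx(m,cv2.MORPH_OPEN,np.ones((3,3))))
for i in range(1,n):
    if s[i,4]>150:
        x=ray(c,*ce[i],12); print(s[i],x.round(1)); goto(x[0],x[1],17)
E
python3 cast.py
```

```text
time: 38.25
tool_pos: [418.4, 241.7, 199.7]
tcp_rot: [-3.141, 0.002, 0.958]
contact_force: [-0.5, -0.5, -0.6]
grip_width: 91.6
finger_force: 0.0
[187  98  29  30 663] [408.7 336.4  12. ]
time 38.3 tcp [418.5 241.7 199.9] yaw 0.958 shift m [ 0.0721 -0.0623  0.1829] spin None q6 0.98
[244 159  27  28 581] [419.4 246.2  12. ]
time 38.3 tcp [418.5 241.7 199.9] yaw 0.958 shift m [ 0.0044 -0.0018  0.1829] spin None q6 0.98
[413 263  14  48 264] [507.5  -5.8  12. ]
time 38.3 tcp [418.5 241.7 199.9] yaw 0.958 shift m [-0.1513  0.2152  0.183 ] spin None q6 0.98
```

```bash
python3 -m creep '[{"hand":1,"tx":0.004,"ty":-0.0015,"tz":0.06,"spin":0},{"hand":1,"tx":0,"ty":0,"tz":0.06,"spin":0},{"hand":1,"tx":0,"ty":0,"tz":0.04,"spin":0},{"hand":1,"tx":0,"ty":0,"tz":0.022,"spin":0},{"hand":1,"tx":0,"ty":0,"tz":0,"spin":0}]' && python3 -m creep '[{"hand":0.4,"tx":0,"ty":0,"tz":0,"spin":0},{"hand":0,"tx":0,"ty":0,"tz":0,"spin":0},{"hand":0,"tx":0,"ty":0,"tz":0,"spin":0},{"hand":0,"tx":0,"ty":0,"tz":0,"spin":0},{"hand":0,"tx":0,"ty":0,"tz":0,"spin":0}]' && python3 -m creep '[{"hand":0,"tx":0,"ty":0,"tz":-0.05,"spin":0},{"hand":0,"tx":0,"ty":0,"tz":-0.06,"spin":0},{"hand":0,"tx":0,"ty":0,"tz":-0.06,"spin":0},{"hand":0,"tx":0,"ty":0,"tz":0,"spin":0}]' && python3 - <<'E'
from h import *
a=np.radians(55); goto(547.2+73*np.cos(a),13.1+73*np.sin(a),95,a)
E
```

```text
time: 38.92
tool_pos: [419.0, 245.6, 17.2]
tcp_rot: [-3.14, 0.003, 0.96]
contact_force: [0.1, 0.0, 0.3]
grip_width: 91.7
finger_force: 0.0
time: 39.55
tool_pos: [420.0, 246.0, 18.7]
tcp_rot: [3.141, -0.0, 0.961]
contact_force: [0.1, 0.3, 0.7]
grip_width: 46.0
finger_force: 0.0
time: 40.05
tool_pos: [422.3, 247.0, 193.1]
tcp_rot: [3.136, -0.008, 0.962]
contact_force: [-0.4, 0.3, -0.4]
grip_width: 6.4
finger_force: 0.0
time 40.05 tcp [422.3 247.  193.1] yaw 0.962 shift m [-0.0481  0.2359  0.0991] spin 0.09215728792104017 q6 0.98
```

The fingers had not finished closing when I lifted, so I'll reopen, look again and wait longer.

```bash
python3 -m creep '[{"hand":0.7,"tx":0,"ty":0,"tz":0,"spin":0},{"hand":0.7,"tx":0,"ty":0,"tz":0,"spin":0},{"hand":0.7,"tx":0,"ty":0,"tz":0,"spin":0},{"hand":0.7,"tx":0,"ty":0,"tz":0,"spin":0},{"hand":0.7,"tx":0,"ty":0,"tz":0,"spin":0}]' && python3 cast.py
```

```text
time: 40.67
tool_pos: [419.8, 246.0, 188.2]
tcp_rot: [-3.141, 0.001, 0.961]
contact_force: [-0.0, 0.5, -0.5]
grip_width: 52.0
finger_force: 0.0
[187 102  29  31 706] [408.9 336.4  12. ]
time 40.73 tcp [419.9 246.  188.3] yaw 0.961 shift m [ 0.068  -0.0608  0.1713] spin None q6 0.98
[244 165  28  28 616] [419.6 246.4  12. ]
time 40.73 tcp [419.9 246.  188.3] yaw 0.961 shift m [ 0.0002 -0.0005  0.1713] spin None q6 0.98
[345 263  11  48 320] [434.8  61.   12. ]
time 40.73 tcp [419.9 246.  188.3] yaw 0.961 shift m [-0.143   0.1181  0.1714] spin None q6 0.98
```

```bash
python3 -m creep '[{"hand":0.7,"tx":0,"ty":0,"tz":0.06,"spin":0},{"hand":0.7,"tx":0,"ty":0,"tz":0.06,"spin":0},{"hand":0.7,"tx":0,"ty":0,"tz":0.03,"spin":0},{"hand":0.7,"tx":0,"ty":0,"tz":0.021,"spin":0},{"hand":0.3,"tx":0,"ty":0,"tz":0,"spin":0}]' && python3 -m creep '[{"hand":0,"tx":0,"ty":0,"tz":0,"spin":0},{"hand":0,"tx":0,"ty":0,"tz":0,"spin":0},{"hand":0,"tx":0,"ty":0,"tz":0,"spin":0},{"hand":0,"tx":0,"ty":0,"tz":0,"spin":0},{"hand":0,"tx":0,"ty":0,"tz":0,"spin":0}]'
```

```text
time: 41.35
tool_pos: [419.4, 245.8, 16.5]
tcp_rot: [-3.14, 0.002, 0.961]
contact_force: [-0.2, -0.2, 0.7]
grip_width: 57.9
finger_force: 0.0
time: 41.98
tool_pos: [420.4, 246.1, 18.2]
tcp_rot: [3.141, -0.001, 0.961]
contact_force: [-0.6, -0.6, 6.1]
grip_width: 30.8
finger_force: 30.0
```

```bash
python3 -m creep '[{"hand":0,"tx":0,"ty":0,"tz":-0.05,"spin":0},{"hand":0,"tx":0,"ty":0,"tz":-0.06,"spin":0},{"hand":0,"tx":0,"ty":0,"tz":-0.05,"spin":0},{"hand":0,"tx":-0.01,"ty":0.05,"tz":0,"spin":0},{"hand":0,"tx":-0.01,"ty":0.05,"tz":0,"spin":0}]' && python3 -m creep '[{"hand":0,"tx":-0.01,"ty":0.05,"tz":0,"spin":0},{"hand":0,"tx":-0.01,"ty":0.05,"tz":0,"spin":0},{"hand":0,"tx":-0.006,"ty":0.037,"tz":0,"spin":0},{"hand":0,"tx":0,"ty":0,"tz":0,"spin":0},{"hand":0,"tx":0,"ty":0,"tz":0,"spin":0}]' && python3 - <<'E'
from h import *
a=np.radians(55); goto(547.2+73*np.cos(a),13.1+73*np.sin(a),94,a)
E
```

```text
time: 42.6
tool_pos: [491.1, 172.0, 178.5]
tcp_rot: [3.14, -0.001, 0.963]
contact_force: [0.8, 0.4, -0.4]
grip_width: 30.7
finger_force: 30.0
time: 43.22
tool_pos: [587.1, 72.9, 177.0]
tcp_rot: [-3.14, 0.001, 0.961]
contact_force: [-0.7, -0.0, -0.3]
grip_width: 30.9
finger_force: 30.0
time 43.23 tcp [587.1  72.9 177. ] yaw 0.961 shift m [0.0012 0.0018 0.083 ] spin 0.07180924503521169 q6 0.6
```

```bash
python3 -m creep '[{"hand":0,"tx":0.001,"ty":0.002,"tz":0.04,"spin":0},{"hand":0,"tx":0,"ty":0,"tz":0.03,"spin":0},{"hand":0,"tx":0,"ty":0,"tz":0.013,"spin":0},{"hand":0,"tx":0,"ty":0,"tz":0,"spin":0},{"hand":0.4,"tx":0,"ty":0,"tz":0,"spin":0}]' && python3 -m creep '[{"hand":0.52,"tx":0,"ty":0,"tz":0,"spin":0},{"hand":0.52,"tx":0,"ty":0,"tz":0,"spin":0},{"hand":0.52,"tx":0,"ty":0,"tz":0,"spin":0},{"hand":0.52,"tx":0,"ty":0,"tz":-0.06,"spin":0},{"hand":0.52,"tx":0,"ty":0,"tz":-0.05,"spin":0}]' && python3 - <<'E'
from h import *
goto(408.9,335.4,200,np.radians(110))
E
```

```text
time: 43.85
tool_pos: [590.9, 72.6, 96.1]
tcp_rot: [3.139, -0.001, 0.962]
contact_force: [-0.0, -0.0, 0.5]
grip_width: 35.5
finger_force: 0.0
time: 44.48
tool_pos: [590.2, 72.3, 206.2]
tcp_rot: [3.141, -0.0, 0.961]
contact_force: [1.3, -0.2, 0.0]
grip_width: 47.6
finger_force: 0.0
time 44.48 tcp [590.2  72.3 206.2] yaw 0.961 shift m [ 0.112  -0.2993  0.0062] spin -54.921726359887316 q6 0.6
```

```bash
python3 -m creep '[{"hand":0.65,"tx":0.0187,"ty":-0.05,"tz":0,"spin":0},{"hand":0.65,"tx":0.0187,"ty":-0.05,"tz":0,"spin":0},{"hand":0.65,"tx":0.0187,"ty":-0.05,"tz":0,"spin":0},{"hand":0.65,"tx":0.0187,"ty":-0.05,"tz":0,"spin":0},{"hand":0.65,"tx":0.0187,"ty":-0.05,"tz":0,"spin":0}]' >/dev/null&& python3 -m creep '[{"hand":0.65,"tx":0.0187,"ty":-0.05,"tz":0,"spin":0},{"hand":0.65,"tx":0,"ty":0,"tz":0,"spin":-10.6},{"hand":0.65,"tx":0,"ty":0,"tz":0,"spin":-10.6},{"hand":0.65,"tx":0,"ty":0,"tz":0,"spin":-10.6},{"hand":0.65,"tx":0,"ty":0,"tz":0,"spin":-10.6}]'>/dev/null && python3 -m creep '[{"hand":0.65,"tx":0,"ty":0,"tz":0,"spin":-10.6},{"hand":0.65,"tx":0,"ty":0,"tz":0,"spin":-1.9},{"hand":0.65,"tx":0,"ty":0,"tz":0,"spin":0},{"hand":0.65,"tx":0,"ty":0,"tz":0,"spin":0}]' && python3 cast.py
```

```text
time: 46.22
tool_pos: [408.4, 336.0, 204.6]
tcp_rot: [3.142, 0.0, 1.917]
contact_force: [-0.9, -1.0, 0.2]
grip_width: 59.9
finger_force: 0.0
[244 162  26  27 566] [408.3 337.1  12. ]
time 46.27 tcp [408.4 336.  204.5] yaw 1.918 shift m [0.0011 0.0003 0.1875] spin None q6 0.2
[364 322 112  13 908] [697.8 210.2  12. ]
time 46.27 tcp [408.4 336.  204.5] yaw 1.918 shift m [-0.2168  0.2294  0.1875] spin None q6 0.2
```

```bash
python3 -m creep '[{"hand":0.65,"tx":0.0005,"ty":0,"tz":0.06,"spin":0},{"hand":0.65,"tx":0,"ty":0,"tz":0.06,"spin":0},{"hand":0.65,"tx":0,"ty":0,"tz":0.045,"spin":0},{"hand":0.65,"tx":0,"ty":0,"tz":0.022,"spin":0},{"hand":0.3,"tx":0,"ty":0,"tz":0,"spin":0}]' && python3 -m creep '[{"hand":0,"tx":0,"ty":0,"tz":0,"spin":0},{"hand":0,"tx":0,"ty":0,"tz":0,"spin":0},{"hand":0,"tx":0,"ty":0,"tz":0,"spin":0},{"hand":0,"tx":0,"ty":0,"tz":0,"spin":0},{"hand":0,"tx":0,"ty":0,"tz":0,"spin":0}]'&& python3 - <<'E'
from h import *
a=np.radians(110); goto(547.2+73*np.cos(a),13.1+73*np.sin(a),94,a)
E
```

```text
time: 46.9
tool_pos: [407.9, 336.3, 16.4]
tcp_rot: [-3.14, 0.0, 1.918]
contact_force: [-0.1, 0.4, -0.0]
grip_width: 53.8
finger_force: 0.0
time: 47.52
tool_pos: [408.4, 336.6, 17.9]
tcp_rot: [3.141, -0.0, 1.92]
contact_force: [-0.5, 0.1, 3.3]
grip_width: 30.7
finger_force: 30.0
time 47.52 tcp [408.4 336.6  17.9] yaw 1.92 shift m [-0.2785  0.0199 -0.0761] spin -0.018543406097435877 q6 0.2
```

```bash
python3 -m creep '[{"hand":0,"tx":0,"ty":0,"tz":-0.05,"spin":0},{"hand":0,"tx":0,"ty":0,"tz":-0.06,"spin":0},{"hand":0,"tx":0,"ty":0,"tz":-0.05,"spin":0},{"hand":0,"tx":-0.055,"ty":0.004,"tz":0,"spin":0},{"hand":0,"tx":-0.055,"ty":0.004,"tz":0,"spin":0}]' >/dev/null&& python3 -m creep '[{"hand":0,"tx":-0.055,"ty":0.004,"tz":0,"spin":0},{"hand":0,"tx":-0.055,"ty":0.004,"tz":0,"spin":0},{"hand":0,"tx":-0.0585,"ty":0.004,"tz":0,"spin":0},{"hand":0,"tx":0,"ty":0,"tz":0,"spin":0},{"hand":0,"tx":0,"ty":0,"tz":0,"spin":0}]' && python3 - <<'E'
from h import *
a=np.radians(110); goto(547.2+73*np.cos(a),13.1+73*np.sin(a),94,a)
E
```

```text
time: 48.78
tool_pos: [521.7, 81.7, 177.2]
tcp_rot: [-3.141, -0.001, 1.919]
contact_force: [-0.3, -0.7, -0.7]
grip_width: 30.9
finger_force: 30.0
time 48.77 tcp [521.7  81.7 177.2] yaw 1.919 shift m [-0.0002  0.0006  0.0832] spin -0.07029154634400925 q6 -0.34
```

```bash
python3 -m creep '[{"hand":0,"tx":0,"ty":0,"tz":0.04,"spin":0},{"hand":0,"tx":0,"ty":0,"tz":0.03,"spin":0},{"hand":0,"tx":0,"ty":0,"tz":0.013,"spin":0},{"hand":0,"tx":0,"ty":0,"tz":0,"spin":0},{"hand":0.4,"tx":0,"ty":0,"tz":0,"spin":0}]' && python3 -m creep '[{"hand":0.5,"tx":0,"ty":0,"tz":0,"spin":0},{"hand":0.5,"tx":0,"ty":0,"tz":0,"spin":0},{"hand":0.5,"tx":0,"ty":0,"tz":0,"spin":0},{"hand":0.5,"tx":0,"ty":0,"tz":-0.06,"spin":0},{"hand":0.5,"tx":0,"ty":0,"tz":-0.06,"spin":0}]' && python3 -m creep '[{"hand":0.5,"tx":0,"ty":0,"tz":-0.06,"spin":0},{"hand":0.5,"tx":0,"ty":-0.05,"tz":-0.06,"spin":0},{"hand":0.5,"tx":0,"ty":-0.05,"tz":0,"spin":0},{"hand":0.5,"tx":0,"ty":0,"tz":0,"spin":0},{"hand":0.5,"tx":0,"ty":0,"tz":0,"spin":0}]' && python3 - <<'E'
from h import *
c=cap("top"); m=cv2.inRange(cv2.cvtColor(c["color"],cv2.COLOR_RGB2HSV),(20,150,90),(30,255,255))
n,l,s,ce=cv2.connectedComponentsWithStats(m)
for i in range(1,n):
    if s[i,4]>8: print(s[i],ce[i],ray(c,*ce[i],85).round())
c=cap("scene"); m=cv2.inRange(cv2.cvtColor(c["color"],cv2.COLOR_RGB2HSV),(20,150,90),(30,255,255))
n,l,s,ce=cv2.connectedComponentsWithStats(m); print([(s[i].tolist(),ray(c,*ce[i],85).round()) for i in range(1,n) if s[i,4]>8])
c=cap("wrist"); np.savez("s12.npz",**c)
m=cv2.inRange(cv2.cvtColor(c["color"],cv2.COLOR_RGB2HSV),(19,140,60),(32,255,255)); n,l,s,ce=cv2.connectedComponentsWithStats(m); print([(s[i].tolist(),ray(c,*ce[i],82).round()) for i in range(1,n) if s[i,4]>60])
goto(589,-321,300)
E
```

```text
time: 49.4
tool_pos: [522.9, 82.0, 95.8]
tcp_rot: [3.139, 0.001, 1.92]
contact_force: [-0.5, -0.1, 0.0]
grip_width: 35.2
finger_force: 0.0
time: 50.02
tool_pos: [521.7, 81.5, 215.7]
tcp_rot: [-3.14, -0.0, 1.919]
contact_force: [1.4, -0.0, 0.3]
grip_width: 45.9
finger_force: 0.0
time: 50.65
tool_pos: [438.0, 50.8, 322.8]
tcp_rot: [3.141, 0.0, 1.919]
contact_force: [-0.2, 0.7, 0.0]
grip_width: 45.8
finger_force: 0.0
[ 58 217  17  21  73] [ 65.79452055 227.60273973] [396. 686.  85.]
[([505, 88, 6, 4, 16], array([-668.,  213.,   85.])), ([269, 200, 10, 8, 51], array([529.,  84.,  85.])), ([251, 208, 9, 5, 29], array([589.,  72.,  85.])), ([484, 316, 28, 7, 110], array([380., 672.,  85.]))]
[([312, 156, 24, 24, 435], array([522.,  82.,  82.])), ([352, 178, 25, 23, 425], array([587.,  73.,  82.])), ([168, 261, 15, 50, 388], array([ 382., -164.,   82.])), ([331, 261, 15, 50, 394], array([620., -78.,  82.])), ([158, 321, 297, 14, 2857], array([ 628., -162.,   82.]))]
time 50.8 tcp [438.4  51.  322.1] yaw 1.92 shift m [-0.4011  0.0143  0.022 ] spin None q6 -0.41
```

Both castings are in the bowl, at (522,82) and (587,73). Next is the lever: I'll measure the grey box.

```bash
python3 -m creep '[{"hand":0,"tx":-0.05,"ty":0.0,"tz":0,"spin":5},{"hand":0,"tx":-0.05,"ty":0.0,"tz":0,"spin":5},{"hand":0,"tx":-0.05,"ty":0,"tz":0,"spin":5},{"hand":0,"tx":-0.05,"ty":0,"tz":0,"spin":5},{"hand":0,"tx":-0.05,"ty":0,"tz":0,"spin":5}]' >/dev/null&& python3 -m creep '[{"hand":0,"tx":0,"ty":0,"tz":0,"spin":10},{"hand":0,"tx":0,"ty":0,"tz":0,"spin":10},{"hand":0,"tx":0,"ty":0,"tz":0,"spin":10},{"hand":0,"tx":0,"ty":0,"tz":0,"spin":10},{"hand":0,"tx":0,"ty":0,"tz":0,"spin":10}]'&& python3 - <<'E'
from h import *
goto(560,-320,290,np.radians(10))
E
```

```text
time: 52.05
tool_pos: [481.3, -193.6, 321.7]
tcp_rot: [-3.14, 0.001, 0.605]
contact_force: [-0.4, 0.7, -0.4]
grip_width: 0.4
finger_force: 0.0
time 52.05 tcp [ 481.3 -193.6  321.7] yaw 0.605 shift m [-0.0072  0.1488  0.0316] spin 24.67342934330827 q6 0.44
```

```bash
python3 -m creep '[{"hand":0,"tx":-0.0024,"ty":0.0496,"tz":0.01,"spin":0},{"hand":0,"tx":-0.0024,"ty":0.0496,"tz":0.01,"spin":0},{"hand":0,"tx":-0.0024,"ty":0.0496,"tz":0.01,"spin":5},{"hand":0,"tx":0,"ty":0,"tz":0,"spin":10},{"hand":0,"tx":0,"ty":0,"tz":0,"spin":10}]' >/dev/null&& python3 -m creep '[{"hand":0,"tx":0,"ty":0,"tz":0,"spin":0},{"hand":0,"tx":0,"ty":0,"tz":0,"spin":0}]'&& python3 - <<'E'
from h import *
c=cap("wrist"); np.savez("s13.npz",**c); hsv=cv2.cvtColor(c["color"],cv2.COLOR_RGB2HSV)
m=cv2.inRange(hsv,(0,0,60),(179,60,255)); m[235:]=0
n,l,s,ce=cv2.connectedComponentsWithStats(m)
for i in range(1,n):
    if s[i,4]<800: continue
    ys,xs=np.nonzero(l==i); W=np.array([ray(c,u,v,58)[:2] for u,v in zip(xs,ys)],np.float32)
    print(s[i],ce[i].round(),cv2.minAreaRect(W))
k=cv2.inRange(c["color"],(0,0,0),(45,45,45)); k[235:]=0
n,l,s,ce=cv2.connectedComponentsWithStats(k)
for i in range(1,n):
    if s[i,4]<60: continue
    ys,xs=np.nonzero(l==i); W=np.array([ray(c,u,v,58)[:2] for u,v in zip(xs,ys)],np.float32)
    print("black",s[i],ce[i].round(),cv2.minAreaRect(W),"z115",ray(c,*ce[i],115).round())
goto(0,0,0)
E
```

```text
time: 52.92
tool_pos: [560.3, -319.5, 292.1]
tcp_rot: [-3.141, 0.0, 0.178]
contact_force: [0.1, -0.5, 0.5]
grip_width: 0.4
finger_force: 0.0
[   0   47   61  182 7029] [ 26. 145.] ((525.9242553710938, -25.06777572631836), (76.52400207519531, 238.0955047607422), 85.60249328613281)
[ 231  100   64   87 4368] [263. 142.] ((590.117919921875, -320.2325134277344), (108.9019546508789, 78.72830200195312), 11.725353240966797)
[ 288  198   61   37 1557] [318. 220.] ((496.01470947265625, -416.8578186035156), (72.65644836425781, 55.75679397583008), 81.17462921142578)
black [413  29  15  20 170] [420.  38.] ((743.0997924804688, -477.66455078125), (16.709157943725586, 15.361809730529785), 26.060272216796875) z115 [ 728. -451.  115.]
black [417  55  19  76 735] [426.  91.] ((685.87939453125, -505.75262451171875), (88.3987045288086, 13.835322380065918), 25.748489379882812) z115 [ 682. -474.  115.]
black [271  85  11  15 109] [277.  92.] ((655.8147583007812, -324.2123718261719), (16.302743911743164, 12.294631004333496), 11.025155067443848) z115 [ 654. -322.  115.]
black [448  85  36  16 421] [465.  92.] ((696.1651000976562, -552.0313110351562), (17.317180633544922, 41.986454010009766), 10.18577766418457) z115 [ 688. -514.  115.]
black [  0 110  18  50 675] [  7. 137.] ((542.0776977539062, 1.4320068359375), (21.20331382751465, 63.8959846496582), 85.60249328613281) z115 [557. -43. 115.]
black [ 86 128   5  24  91] [ 88. 140.] ((556.7413330078125, -98.7157211303711), (29.649293899536133, 4.83876371383667), 4.175700664520264) z115 [ 569. -129.  115.]
black [258 142  14  62 403] [265. 184.] ((553.126953125, -329.07830810546875), (82.66954040527344, 17.428817749023438), 11.025092124938965) z115 [ 554. -328.  115.]
time 52.98 tcp [ 560.2 -319.4  292.4] yaw 0.177 shift m [-0.495  -0.4132  0.2925] spin None q6 0.76
```

```bash
python3 -m creep '[{"hand":0,"tx":-0.0265,"ty":0.0045,"tz":0,"spin":0},{"hand":0,"tx":-0.0265,"ty":0.0045,"tz":0,"spin":-1.5},{"hand":0,"tx":0,"ty":0,"tz":0.06,"spin":0},{"hand":0,"tx":0,"ty":0,"tz":0.06,"spin":0},{"hand":0,"tx":0,"ty":0,"tz":0.05,"spin":0}]' && python3 -m creep '[{"hand":0,"tx":0,"ty":0,"tz":0.003,"spin":0},{"hand":0,"tx":0,"ty":0,"tz":0,"spin":0}]' && python3 - <<'E'
from h import *
goto(590-17.5*.979,-320.7-17.5*.203,119,np.radians(11.7))
E
```

```text
time: 53.6
tool_pos: [508.9, -337.2, 120.8]
tcp_rot: [-3.141, 0.0, 0.203]
contact_force: [0.2, 0.2, 0.3]
grip_width: 0.7
finger_force: 0.0
time: 53.85
tool_pos: [510.3, -338.3, 121.5]
tcp_rot: [3.139, -0.002, 0.201]
contact_force: [0.0, 0.4, 1.2]
grip_width: 0.5
finger_force: 0.0
time 53.85 tcp [ 510.3 -338.3  121.5] yaw 0.201 shift m [ 0.0641 -0.0013  0.0026] spin -0.16296352120996005 q6 0.66
```

Pushing to centre gently (about 64 mm).

```bash
python3 -m creep '[{"hand":0,"tx":0.015,"ty":-0.0005,"tz":0.002,"spin":0},{"hand":0,"tx":0.012,"ty":-0.0005,"tz":0,"spin":0},{"hand":0,"tx":0.012,"ty":0,"tz":0,"spin":0},{"hand":0,"tx":0.012,"ty":0,"tz":0,"spin":0},{"hand":0,"tx":0,"ty":0,"tz":0,"spin":0}]' && python3 -m creep '[{"hand":0,"tx":0.008,"ty":0,"tz":0,"spin":0},{"hand":0,"tx":0.005,"ty":0,"tz":0,"spin":0},{"hand":0,"tx":0,"ty":0,"tz":0,"spin":0},{"hand":0,"tx":0,"ty":0,"tz":0,"spin":0}]' && cat > lev.py <<'E'
from h import *
for nm in("top","wrist"):
    c=cap(nm); k=cv2.inRange(c["color"],(0,0,0),(45,45,45))
    for t in(-.6,-.3,-.15,0,.15,.3,.6):
        X=np.array([590,-320.7,52])+np.r_[np.sin(t)*.979*76,np.sin(t)*.203*76,np.cos(t)*76]; u=proj(c,X); i,j=int(round(u[1])),int(round(u[0]))
        if 0<=i<384 and 0<=j<512: print(nm,t,u.round(1),"black frac",(k[i-1:i+2,j-1:j+2]>0).mean().round(2))
goto(0,0,0)
E
python3 lev.py
```

```text
time: 54.48
tool_pos: [560.3, -325.8, 117.3]
tcp_rot: [-3.141, -0.001, 0.202]
contact_force: [-0.5, 0.3, 0.3]
grip_width: 0.4
finger_force: 0.0
time: 54.98
tool_pos: [572.0, -323.8, 117.5]
tcp_rot: [-3.142, -0.0, 0.2]
contact_force: [0.2, -0.4, 0.1]
grip_width: 0.5
finger_force: 0.0
top -0.6 [353.5 189.3] black frac 0.0
top -0.3 [352.8 183.2] black frac 0.0
top -0.15 [352.3 180.1] black frac 0.11
top 0 [351.6 176.9] black frac 0.78
top 0.15 [350.9 173.9] black frac 0.67
top 0.3 [350. 171.] black frac 0.11
top 0.6 [348.2 166.1] black frac 0.0
wrist -0.6 [261.1 290.2] black frac 0.0
wrist -0.3 [261.4 268.6] black frac 0.67
wrist -0.15 [261.5 252.3] black frac 1.0
wrist 0 [261.5 232.8] black frac 1.0
wrist 0.15 [261.5 210.9] black frac 1.0
wrist 0.3 [261.4 187.8] black frac 0.78
wrist 0.6 [261.2 143. ] black frac 0.0
time 55.08 tcp [ 571.9 -323.9  117.6] yaw 0.2 shift m [-0.496  -0.4312  0.1175] spin None q6 0.74
```

```bash
python3 - <<'E'
from h import *
c=cap("top"); g=c["color"].max(2); print(g[166:194,342:362])
P=np.array([590,-320.7,52])
for t in(-.15,0,.15):
    d=np.r_[np.sin(t)*.979,np.sin(t)*.203,np.cos(t)]
    print(t,[proj(c,P+d*r).round(1).tolist() for r in(60,92)])
s=cap("scene")
k=(s["color"].max(2)<45)
for t in(-.3,-.15,0,.15,.3):
    d=np.r_[np.sin(t)*.979,np.sin(t)*.203,np.cos(t)]; u=proj(s,P+d*82); print(t,u.round(1),s["color"].max(2)[int(u[1]),int(u[0])-3:int(u[0])+4])
E
```

```text
[[202 204 194 146 109 128 135 137 132 124 103  71  40  43  51  79 111 116
  120 126]
 [179 176 147 110 124 133 138 137 124 111  77  63  76  52  50  71 100 107
  113 116]
 [124  98  98 122 134 135 137 127 114  92  63  90 104  72  58  61  85  93
  107 110]
 [ 91  70  86 112 130 140 132 123  97  61  54  95  96  76  64  59  75  79
   89  99]
 [ 27  35  44  53  91 125 126 109 103  84  52  94  94  76  67  57  71  77
   74  83]
 [ 62  66  53  41  43  84 106  89 104 103  51  99 102  78  72  53  69  92
   77  77]
 [ 91  95  80  58  43  44  78  93  53  10  42  93 101  76  80  67  55  82
  112 131]
 [109 107  95  81  63  35  85 116  72  15  40 108 122  75  78  64  36  56
  131 175]
 [123 114 106  98  82  43  93 143 102   6  37 103 124  87  71  53  39  42
  110 167]
 [127 120 114 105  78  53 138 195 151   0  26  57 116 126  62  39  39  39
   79 132]
 [133 127 121 104  60 115 192 222 173  19   8  34 111 137  81  50  38  41
   47  66]
 [136 132 120  72  50 154 218 218 175  56  12  23  63 103 114  78  40  41
   39  41]
 [145 135 111  91  97 153 209 214 180  80   5  14  38  85 121 113  59  42
   43 
[... 911 characters left out ...]
3 113 109 111 118
  118  97]
 [ 98 101 101 103 103  99  96  99 109 131 136 139 137 135 123 112 111 114
  118 120]
 [101 103 102 106 109 107 107 102  95 108 122 131 138 137 134 123 116 112
  115 115]
 [103 105 106 107 108 110 109 111 108 104  98 111 124 132 136 135 127 120
  116 114]
 [105 109 107 107 109 110 110 107 112 108 109 103  98 113 133 135 132 128
  122 119]]
-0.15 [[351.2, 180.3], [353.3, 179.8]]
0 [[350.7, 177.8], [352.5, 176.0]]
0.15 [[350.1, 175.4], [351.6, 172.3]]
-0.3 [188.7 134.1] [78 88 92 94 87 89 83]
-0.15 [186. 135.] [48 55 74 87 93 96 92]
0 [183.3 136.5] [85 59 45 45 47 69 82]
0.15 [180.7 138.3] [120 117 114 100  72  51  45]
0.3 [178.2 140.6] [111 116 119 119 117 109  82]
```

The scene camera puts the grip at about 0 rad. Holding for 2.5 s, then the throw.

```bash
for i in 1 2 3; do python3 -m creep '[{"hand":0,"tx":0,"ty":0,"tz":0,"spin":0},{"hand":0,"tx":0,"ty":0,"tz":0,"spin":0},{"hand":0,"tx":0,"ty":0,"tz":0,"spin":0},{"hand":0,"tx":0,"ty":0,"tz":0,"spin":0},{"hand":0,"tx":0,"ty":0,"tz":0,"spin":0}]' >/dev/null; done; python3 -m creep '[{"hand":0,"tx":0,"ty":0,"tz":0,"spin":0},{"hand":0,"tx":0,"ty":0,"tz":0,"spin":0},{"hand":0,"tx":0,"ty":0,"tz":0,"spin":0},{"hand":0,"tx":0,"ty":0,"tz":0,"spin":0},{"hand":0,"tx":0,"ty":0,"tz":0,"spin":0}]' && python3 -m creep '[{"hand":0,"tx":0.01,"ty":0,"tz":0,"spin":0},{"hand":0,"tx":0.01,"ty":0,"tz":0,"spin":0},{"hand":0,"tx":0.01,"ty":0,"tz":0,"spin":0},{"hand":0,"tx":0,"ty":0,"tz":0,"spin":0}]' && python3 -m creep '[{"hand":0,"tx":0.002,"ty":0,"tz":0,"spin":0},{"hand":0,"tx":0,"ty":0,"tz":0,"spin":0}]'
```

```text
time: 57.68
tool_pos: [571.9, -323.9, 117.6]
tcp_rot: [3.142, -0.0, 0.2]
contact_force: [-0.0, -1.3, -0.6]
grip_width: 0.7
finger_force: 0.0
time: 58.18
tool_pos: [602.2, -317.5, 117.1]
tcp_rot: [-3.142, -0.0, 0.201]
contact_force: [-1.8, -0.3, -0.7]
grip_width: 0.7
finger_force: 0.3
time: 58.42
tool_pos: [603.1, -317.4, 117.5]
tcp_rot: [-3.141, 0.0, 0.2]
contact_force: [-1.8, -0.1, -0.9]
grip_width: 0.3
finger_force: 1.0
```

```bash
python3 -m creep '[{"hand":0,"tx":0.002,"ty":0,"tz":0,"spin":0},{"hand":0,"tx":0.001,"ty":0,"tz":0,"spin":0},{"hand":0,"tx":0,"ty":0,"tz":0,"spin":0}]' && python3 -m creep '[{"hand":0,"tx":0.0015,"ty":0,"tz":0,"spin":0},{"hand":0,"tx":0,"ty":0,"tz":0,"spin":0}]'
```

```text
time: 58.8
tool_pos: [606.0, -317.0, 117.4]
tcp_rot: [-3.142, 0.0, 0.2]
contact_force: [-4.0, -0.7, -2.4]
grip_width: 0.4
finger_force: 1.6
time: 59.05
tool_pos: [607.1, -316.8, 117.4]
tcp_rot: [-3.141, 0.001, 0.2]
contact_force: [-4.4, -1.4, -2.7]
grip_width: 0.7
finger_force: 2.6
```

```bash
python3 -m creep '[{"hand":0,"tx":-0.02,"ty":0,"tz":0,"spin":0},{"hand":0,"tx":-0.04,"ty":0,"tz":0,"spin":0},{"hand":0,"tx":-0.02,"ty":0,"tz":-0.05,"spin":0},{"hand":0,"tx":0,"ty":0,"tz":-0.06,"spin":0},{"hand":0,"tx":-0.05,"ty":0,"tz":-0.02,"spin":0}]' && python3 -m creep '[{"hand":0,"tx":-0.05,"ty":0,"tz":0,"spin":0},{"hand":0,"tx":0,"ty":0,"tz":0,"spin":0},{"hand":0,"tx":0,"ty":0,"tz":0,"spin":0}]' && python3 - <<'E'
from h import *
P=np.array([590,-320.7,52])
for nm in("top","scene"):
    c=cap(nm); g=c["color"].max(2)
    for t in(-.3,0,.3,.48,.6):
        d=np.r_[np.sin(t)*.979,np.sin(t)*.203,np.cos(t)]; u=proj(c,P+d*80); print(nm,t,u.round(1),g[int(round(u[1])),int(u[0])-3:int(u[0])+5])
    m=cv2.inRange(cv2.cvtColor(c["color"],cv2.COLOR_RGB2HSV),(20,150,90),(30,255,255)); n,l,s,ce=cv2.connectedComponentsWithStats(m)
    print([(s[i,4],ray(c,*ce[i],85).round()) for i in range(1,n) if s[i,4]>8])
E
```

```text
time: 59.68
tool_pos: [483.8, -343.4, 253.0]
tcp_rot: [3.132, -0.009, 0.203]
contact_force: [0.3, -0.8, -0.4]
grip_width: 0.3
finger_force: 0.0
time: 60.05
tool_pos: [432.4, -352.7, 248.6]
tcp_rot: [3.139, -0.002, 0.2]
contact_force: [0.6, -0.8, 0.2]
grip_width: 0.3
finger_force: 0.0
top -0.3 [353.1 183.4] [ 22  68 118 133 133 132 136 134]
top 0 [351.8 176.7] [104 122  83  91 124 137 137 138]
top 0.3 [350.2 170.5] [ 20  46  58  70 118 122  77  80]
top 0.48 [349.  167.2] [129  95  11  17  15  72 121 116]
top 0.6 [348.3 165.3] [207 165  12  19  19  17  40 131]
[(np.int32(44), array([592.,  39.,  85.])), (np.int32(54), array([522.,  78.,  85.])), (np.int32(71), array([397., 686.,  85.]))]
scene -0.3 [188.6 134.6] [166 152 137 131 146 153 155 152]
scene 0 [183.4 136.9] [184 183 184 182 184 182 175 151]
scene 0.3 [178.5 141. ] [179 180 183 182 186 182 186 185]
scene 0.48 [175.8 144.1] [ 97  97 115 137 158 172 178 183]
scene 0.6 [174.2 146.5] [109  70  52  55  67  88 116 144]
[(np.int32(15), array([-667.,  213.,   85.])), (np.int32(48), array([529.,  84.,  85.])), (np.int32(57), array([595.,  46.,  85.])), (np.int32(115), array([380., 672.,  85.]))]
```

```bash
python3 - <<'E'
from plant import close_job
print(close_job())
E
```

```text
the job is handed in; nothing more can be done
None
```

I've handed the job in, but no verdict came back. By my last images and measurements, the nut is past snug with a slot pair on the cross hole and the pin is home. The lever was held at centre for over 2 s and then thrown to about +0.6 rad. Both castings I found are in the bowl; one was shifted about 30 mm late in the run but stayed in.

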